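Tap the work down onto its parallels in the tilted vise

ROBOT

A 7-joint arm with a two-finger parallel gripper is mounted at the origin on a cart in front of the work surface, level with it; the furniture and walls round the work are solid. World frame = base frame: x ahead of the robot, y to its left, z up, the work surface at z = 0. Lengths are in m, angles in rad, forces in N, time in s.
With the tool pointing down it reaches from about 0.4 to 0.85 m from the base axis. Payload 4.5 kg.
Tool frame: the origin (TCP) lies midway between the tips of the shut fingers; the grasp point (between the pads) lies 19 mm behind it; z points along the fingers, y is the line along which they close (so a half turn about z gives the same grasp; the last joint's range is limited). The gripper opens to 88 mm and grips with 3 to 60 N. Pads are 18 mm wide; open, the fingers measure 123 mm over their backs; the gripper's body (75 mm by 187 mm) begins 45 mm behind the grasp point.
Start: joints at [1.226, 0.689, -0.195, 1.565, 0.157, 0.902, -0.215], TCP at [0.231, -0.581, 0.239] pointing down, gripper open.
Joint ranges: [-3.01, 3.01], [-0.46, 2.08], [-1.47, 1.51], [0.13, 2.56], [-1, 4.14], [0.04, 2.09], [-2.66, 2.66]. Speed limits (rad/s): [2.57, 2.57, 3.14, 3.14, 3.14, 3.14, 3.14].

INTERFACE

Orientations are given as a unit quaternion [w, x, y, z].
In Python, from rig import * gives the robot as it stands. The module is installed in compiled form; this text tells all that it offers.
- The arm moves only by the tool play_rows, never from a script. Its argument "targets" is text: rows parted by semicolons, each of 7 numbers parted by spaces: the shift along the tool's x, y, z in mm, then the turn, a rotation vector about the tool's x, y, z in degrees, then the gripper command: -1 is fully open, 1 is shut, values between are in proportion. In form: dx dy dz wx wy wz hand; .... A call has 1 to 20 rows; each row shifts and turns the commanded pose from where the row before left it, along the tool's axes as they then stand; what a row does not reach is not made up. A row lasts 1/10 s, in which the tool goes at most 50 mm and 8.59 degrees, less where a joint would pass 70% of its speed; a pose out of reach is approached as far as the arm can. A call with a gripper value outside its range is refused whole. The fingers move at their own pace and stop on an object; "newtons" is the grip in N (left out, the last holds). Time passes only in rows, so rows that do not move let the fingers close. It gives the time, the measured TCP pose, the force, the opening and the grip force at its end, in the units of the state.
- state(): the state, without advancing time (a new reading comes with each control period).
- read_camera(name): name is "scene" or "top"; returns the picture (480x640x3 uint8, red, green, blue); there is no depth.
- camera_info(name): a dict with "fov_y" (degrees; the focal length in pixels is half the picture's height over the tangent of half this angle, whatever the lens; pixels are square), "cx", "cy" (the principal point, pixels), "k1" (the pictures are not rectified: a ray, as slopes to the right and down, at radius r is drawn at 1 + k1 r^2 times it, then the intrinsics apply), "pose" (4x4, takes a point from camera to world coordinates). Camera axes: x right, y down, z forward; pixel columns grow to the right and rows downward; lengths in m; the calibration is good to about 2 mm. A picture is of the moment at which its call begins. camera_info takes no time and is no camera call.
- hand_in(): hands the job in; it is judged then, once.
The state is a dict: "time": time; "joint_pos": joint angles; "joint_vel": joint speeds; "joint_torque": joint torques, N m; "position": TCP position; "eef_rot": TCP orientation; "force": force on the tool from outside, world axes, zero at the start; "wrist_torque": the same for the moment, N m; "opening": finger opening in m; "finger_force": force on a finger pad.
Only numpy, scipy, OpenCV 4.12 (cv2) and the standard library are available. Lean on these libraries where they do the work, as an engineer would, in place of code of your own. Each camera call takes 0.05 s, during which the arm holds its last target. There are 200 camera calls.

TASK

Tightening the tilted vise has lifted the aluminium block, so the two steel parallels under its ends are loose. Take the mallet and tap the block down, gently and with the mallet's face square on the sloping top, at both ends until both parallels are pinched firmly and no longer slide; then, with the block down and the mallet off it, try the left parallel and after it the right one by a light push up the slope on its near end, without shoving either out of place. Leave the mallet standing on a face on its black rubber pad and the other things on the bench where they are.

Things in the scene. Friction and masses are not known exactly. Their poses are not given: they have to be found in the camera images.
- vise: Blue tilting vise, fixed to the bench, foot 110 x 170 x 12 mm. Origin: centre of the foot's underside. Axes: x away from the robot (yawed a little), y along the foot towards the left jaw, z up. Around it (world): wooden riser 175 mm high at y < -0.38; small dark vice 80 mm high at x 0.32 to 0.48, y -0.28 to -0.18; lamp shade above z = 0.33 at x > 0.5, y -0.1 to 0.2.
- bed_centre (a point): Centre of the upper face of the vise's steel bed (110 mm x by 190 mm y), 85 mm straight above the vise's origin. Its axes are the vise's turned by -0.49 rad (28 deg) about y: x up the slope, away from the robot; y to the left jaw; z square to the bed, up and leaning to the robot. Fixed jaws stand on it, 45 mm high, 84 mm long in x, faces at y = +-55 mm
- work: Aluminium block 64 (x) x 110 (y) x 36 mm, its two ends gripped by the jaws. Origin: centre of its underside; x up the slope, y left, z square to its top. It can only move square to the bed and rock about x, against friction (slips at about 6 to 15 N pressed near an end), and stays where left. At the start it is 1 to 8 mm too high at each end, unevenly. Fully down, its top is 61 mm above the bed (square to it).
- work_left (a point): Point on the block's top face 34 mm left of its centre, where to tap the left end (the 36 mm mallet face just fits). Tapping one end can leave or lift the other; pressing 15 to 25 N at left and right in turn, until neither end gives any more, then once in the middle to even it out, pinches both.
- work_right (a point): Point on the block's top face, 34 mm to the right of its centre, where to tap the right end.
- parallel_left: Left steel parallel, a bar 130 (x, up the slope) x 12 (y) x 25 mm (z) on edge on the bed under the block's left end, 43 mm left of the bed's middle. Origin: centre of its underside; axes as the bed's. It only slides along x, at most 14 mm from its middle place: loose it slides under about 3 N, pinched it withstands about 4.5 N or more.
- parallel_left_end (a point): Centre of the left parallel's near (lower, robot-side) end face, 12.5 mm above the bed; the bar sticks out 12 to 22 mm beyond the bed's lower edge there.
- parallel_right: Right steel parallel, the same bar under the block's right end, 43 mm right of the centre line.
- parallel_right_end (a point): Centre of the right parallel's near (lower, robot-side) end face, 12.5 mm above the bed.
- mallet: Mallet standing on a face: round head 80 mm tall, 40 mm across, white faces 36 mm across at both ends; wooden handle 20 mm wide, 24 mm high, level, axis 42 mm above the lower face, reaching to 135 mm from the head's axis along the mallet's -x, towards the robot. Origin: centre of the lower face; z along the head. 0.2 to 0.4 kg.
- pad: Black rubber pad, 100 x 100 x 4 mm, fixed to the bench; origin: centre of its underside. The mallet stands in its middle.
- lipo_pack: Blue and yellow battery pack, 110 mm long, lying on the bench: bystander.
- multimeter: Red multimeter, 150 x 78 x 44 mm, lying on the bench in front: bystander.
- spirit_bottle: Pale bottle with red cap, 47 mm across, 96 mm tall, behind the vise: bystander.
- etape_roll: Roll of black tape, 62 mm across, 19 mm high, at the back: bystander.

How it is judged:
By the outcome, as a careful person would: the job done as asked, in the order asked, and still so for the second after the job is handed in, with the robot touching nothing.
It also fails if it takes over 72 s, if anything falls off the work surface, if the arm or the gripper's body presses on something with over 40 N, if the wrist force passes 120 N, or if a joint passes its speed limit or range.

## Working session

There is one attempt and no reset: what is moved stays moved. The work goes in short steps, Python scripts to look and compute and a tool call to move; the robot and the scene stay as the last step left them, time stands still between calls to the robot, and variables do not carry over. Pictures are saved under pics/ and viewed, at most 10 in all, crops included, and the job is handed in when it is done.

Besides the shell and the picture viewer there is one more tool, called after "Call:" by a JSON object that holds its "method" and its "body", one argument or row to a line. play_rows: Moves the arm, as the interface text tells. Its arguments: {"type":"object","properties":{"targets":{"type":"string"},"newtons":{"type":"number"}},"required":["targets"]}

```bash
mkdir -p pics
python3 - <<'E'
from rig import *
import cv2
for n in ("scene","top"):
    im=read_camera(n); cv2.imwrite(f"pics/{n}0.png",im[:,:,::-1]); print(n,camera_info(n))
s=state(); print(s)
E
```

```text
scene {'fov_y': 49.269217437725075, 'cx': 323.20849624617284, 'cy': 229.26064337564088, 'k1': -0.05635358175654394, 'pose': array([[-0.56878772, -0.54785394,  0.61346279, -0.02200377],
       [-0.82243756,  0.37088917, -0.43132086,  0.42528705],
       [ 0.00877413, -0.74986484, -0.66153286,  0.76190575],
       [ 0.        ,  0.        ,  0.        ,  1.        ]])}
top {'fov_y': 47.855339644760846, 'cx': 323.1592380848176, 'cy': 236.17971183368155, 'k1': 0.031039183967019556, 'pose': array([[-2.27665192e-02, -9.96612832e-01,  7.90224602e-02,
         5.00791711e-01],
       [-9.99735807e-01,  2.24451352e-02, -4.95295573e-03,
         1.30475092e-04],
       [ 3.16250943e-03, -7.91143446e-02, -9.96860531e-01,
         1.12201973e+00],
       [ 0.00000000e+00,  0.00000000e+00,  0.00000000e+00,
         1.00000000e+00]])}
{'time': 0.1, 'joint_pos': array([ 1.22582122,  0.68988611, -0.19452502,  1.5662226 ,  0.15732787,
        0.90251358, -0.21513123]), 'joint_vel': array([-0.00202249, -0.00184554, -0.00153323, -0.00261842, -0.00124713,
        0.00047984,  0.0004963 ]), 'joint_torque': array([-3.03134169e-03, -5.28502393e+01, -1.27170090e+00, -1.53838581e+01,
       -5.26220282e-02,  2.00189905e-03,  5.41189195e-05]), 'position': array([ 0.23086123, -0.58019489,  0.23800376]), 'eef_rot': array([-7.86959177e-04,  9.82113361e-01,  1.88288816e-01, -2.22494899e-04]), 'force': array([-0.27264257, -0.26540187,  0.08333363]), 'wrist_torque': array([-0.0244789 , -0.03559383,  0.05445632]), 'finger_force': 0.0, 'opening': 0.08821110304761927}
```

View pics/scene0.png

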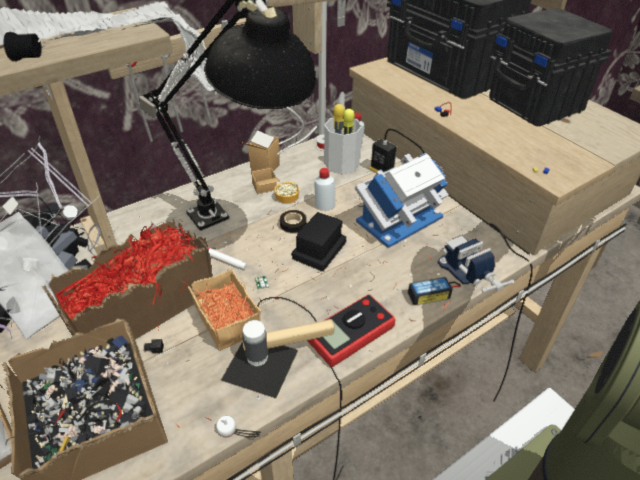

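View pics/top0.png

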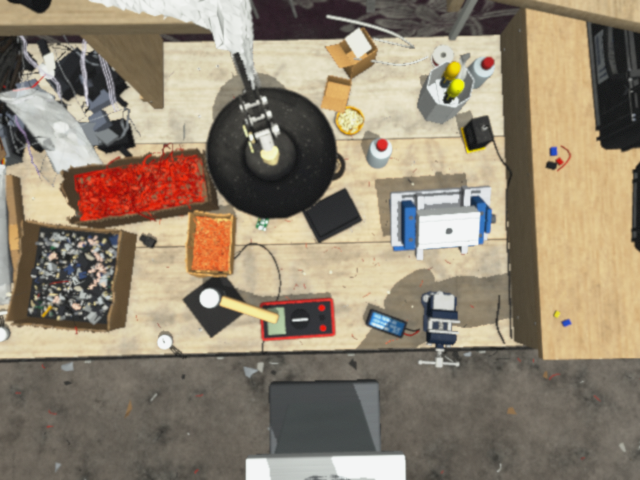

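Scene view: mallet head near (255,340) with its handle reaching to (330,327); vise near (400,200). Top view: head at (209,298), handle end at (277,318), block's white top at (448,225). The next step is zoomed crops.

```bash
cat > h.py <<'E'
from rig import *
import numpy as np, cv2
from scipy.spatial.transform import Rotation as R
def K(n):
    c=camera_info(n); return c, 240/np.tan(np.radians(c['fov_y'])/2)
def ray(n,u,v):
    c,f=K(n); d=np.array([(u-c['cx'])/f,(v-c['cy'])/f]); s=d.copy()
    for _ in range(20): s=d/(1+c['k1']*(s@s))
    P=c['pose']; return P[:3,3],P[:3,:3]@np.array([*s,1])
def onz(n,u,v,z):
    o,d=ray(n,u,v); return o+d*(z-o[2])/d[2]
def tri(a,b):
    (o1,d1),(o2,d2)=ray('scene',*a),ray('top',*b)
    t=np.linalg.lstsq(np.c_[d1,-d2],o2-o1,rcond=None)[0]
    p,q=o1+t[0]*d1,o2+t[1]*d2; return (p+q)/2,np.linalg.norm(p-q)
def proj(n,p):
    c,f=K(n); P=c['pose']; q=P[:3,:3].T@(np.asarray(p)-P[:3,3]); s=q[:2]/q[2]; s=s*(1+c['k1']*(s@s)); return np.array([c['cx'],c['cy']])+f*s
def crop(n,x0,y0,w,h,k,out,im=None):
    im=read_camera(n)[:,:,::-1] if im is None else im
    cv2.imwrite(out,cv2.resize(im[y0:y0+h,x0:x0+w],None,fx=k,fy=k,interpolation=cv2.INTER_CUBIC))
def st():
    s=state(); return s['position'],R.from_quat(s['eef_rot'][[1,2,3,0]]),s
E
python3 - <<'E'
from h import *
a=cv2.imread('pics/scene0.png');b=cv2.imread('pics/top0.png')
crop('scene',345,145,110,105,7,'pics/c1.png',a)
A=b[180:260,380:500];B=b[265:350,180:300]
cv2.imwrite('pics/c2.png',cv2.resize(A,None,fx=6.5,fy=6.5,interpolation=cv2.INTER_CUBIC))
h=onz('top',209,298,.084); e=onz('top',277,318,.058); print('head',h,'end',e,np.linalg.norm((h-e)[:2]),np.degrees(np.arctan2(*(h-e)[[1,0]])))
print(proj('scene',h))
E
```

```text
head [0.46997157 0.21487703 0.084     ] end [0.42734552 0.08836282 0.058     ] 0.13350215285575404 71.37994099998993
[253.27260043 329.00007579]
```

View pics/c1.png

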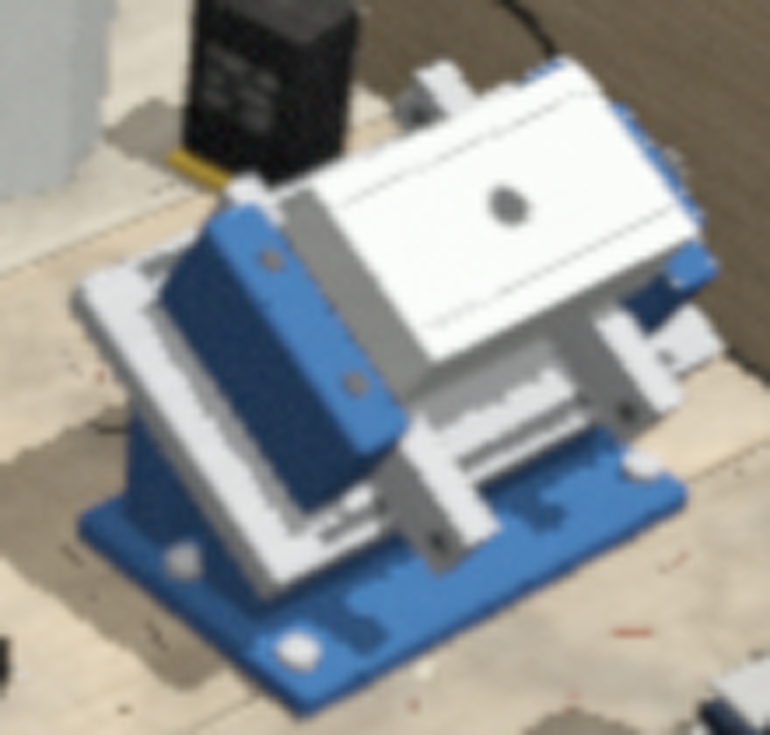

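View pics/c2.png

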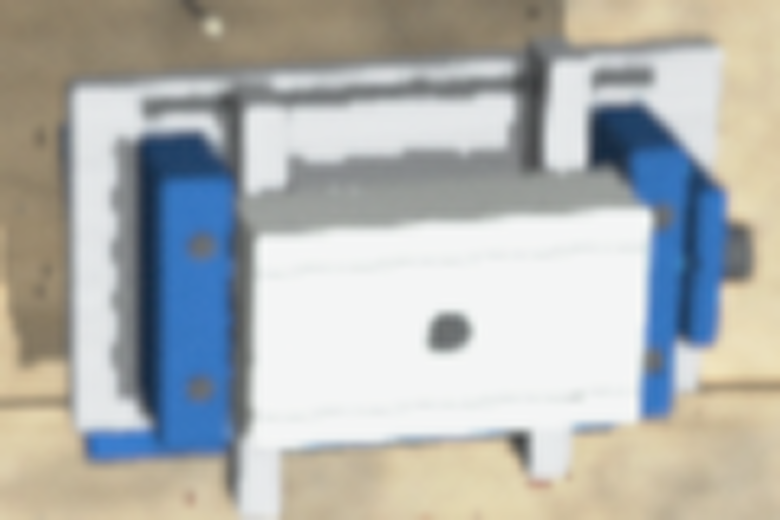

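Scene crop: block-top corners (432,362), (700,238), (315,192), hole (509,206); foot near-left corner (300,710). Top crop: block-top corners (245,450), (640,418), (255,235), (652,207), hole (449,332). Both parallels stick out at the near end.

Run:
```python
from h import *
np.set_printoptions(precision=4,suppress=True)
s=lambda U,V:((U+.5)/7-.5+345,(V+.5)/7-.5+145)
t=lambda U,V:((U+.5)/6.5-.5+380,(V+.5)/6.5-.5+180)
P={}
for n,a,b in [('LN',(432,362),(243,452)),('RN',(700,238),(640,420)),('LF',(315,192),(255,235)),('RF',(580,85),(652,207)),('hole',(509,206),(449,332)),
 ('bedLN',(275,595),(72,430)),('bedLF',(80,290),(72,85)),('pLend_topL',(436,548),(237,515)),('pLend_topR',(497,528),(279,517)),('pRend_topL',(623,420),(529,478)),('pRend_topR',(682,395),(569,475))]:
    P[n],e=tri(s(*a),t(*b)); print(n,P[n],round(e,4))
x=(P['LF']+P['RF']-P['LN']-P['RN'])/2; y=(P['LN']+P['LF']-P['RN']-P['RF'])/2
print('x',np.linalg.norm(x),x/np.linalg.norm(x),'y',np.linalg.norm(y),y/np.linalg.norm(y))
print('tilt',np.degrees(np.arctan2(x[2],np.hypot(x[0],x[1]))),'yaw y',np.degrees(np.arctan2(-y[0],y[1])))
print('mean',np.mean([P[k] for k in('LN','RN','LF','RF')],0))
for z in(0,.012):
  f=[onz('scene',*s(*q),z) for q in((302,715 if z==0 else 703),(686,500 if z==0 else 487),(80,535 if z==0 else 523))]
  c=(f[1]+f[2])/2; print(z,f,np.linalg.norm(f[0]-f[1]),np.linalg.norm(f[0]-f[2]),'c',c,np.degrees(np.arctan2(-(f[0]-f[1])[0],(f[0]-f[1])[1])))
```

```text
LN [ 0.5514 -0.1763  0.1319] 0.0007
RN [ 0.5585 -0.2902  0.1247] 0.0003
LF [ 0.6096 -0.1784  0.1552] 0.0026
RF [ 0.6161 -0.2903  0.1471] 0.0018
hole [ 0.5831 -0.2325  0.1446] 0.0004
bedLN [ 0.5635 -0.1381  0.0546] 0.0001
bedLF [ 0.6603 -0.1356  0.1067] 0.0024
pLend_topL [ 0.5386 -0.1817  0.0695] 0.0079
pLend_topR [ 0.5351 -0.1966  0.0725] 0.0001
pRend_topL [ 0.5486 -0.2675  0.0722] 0.0107
pRend_topR [ 0.5459 -0.2817  0.0773] 0.0012
x 0.062209654703860154 [ 0.93   -0.0176  0.3671] y 0.11335030917919221 [-0.0599  0.9959  0.068 ]
tilt 21.53537464804937 yaw y 3.439831013630683
mean [ 0.5839 -0.2338  0.1397]
0 [array([ 0.5615, -0.1531,  0.    ]), array([ 0.5696, -0.3228,  0.    ]), array([ 0.6663, -0.1483,  0.    ])] 0.1698850667023618 0.10490845553238301 c [ 0.6179 -0.2356  0.    ] 2.70587556644568
0.012 [array([ 0.5564, -0.1474,  0.012 ]), array([ 0.565 , -0.3157,  0.012 ]), array([ 0.6601, -0.1428,  0.012 ])] 0.16849438994126928 0.10386230499304529 c [ 0.6126 -0.2293  0.012 ] 2.919126614394798
```

```bash
cat >> h.py <<'E'
def rows(p1,r1,n,hand,p0=None,r0=None):
    "print n rows from the current (or given) pose to p1,r1"
    from scipy.spatial.transform import Slerp
    if p0 is None: p0,r0,_=st()
    S=Slerp([0,1],R.concatenate([r0,r1])); out=[]
    for i in range(n):
        a,b=S(i/n),S((i+1)/n)
        d=a.inv().apply((np.array(p1)-p0)/n)*1e3; w=np.degrees((a.inv()*b).as_rotvec())
        out.append(' '.join(f'{v:.1f}' for v in [*d,*w])+f' {hand}')
    print(';'.join(out))
def down(b):  # tool down, x at bearing b deg
    c,s=np.cos(np.radians(b)),np.sin(np.radians(b)); return R.from_matrix(np.array([[c,s,0],[s,-c,0],[0,0,-1]]))
psi=np.radians(2.7);tl=np.radians(28.07)
X=np.array([np.cos(psi)*np.cos(tl),np.sin(psi)*np.cos(tl),np.sin(tl)]);Y=np.array([-np.sin(psi),np.cos(psi),0]);N=np.cross(X,Y)
BC=np.array([.615,-.2325,.085])
RT=R.from_matrix(np.c_[X,-Y,-N])
def bed(p): return np.array([X,Y,N])@(np.asarray(p)-BC)
def unbed(q): return BC+q[0]*X+q[1]*Y+q[2]*N
E
python3 - <<'E'
from h import *
np.set_printoptions(precision=4,suppress=True)
b=cv2.imread('pics/top0.png'); m=(b.min(2)>195).astype(np.uint8); m[:,:190]=0;m[:,230:]=0;m[:280]=0;m[320:]=0
n,l,s,c=cv2.connectedComponentsWithStats(m); 
for i in range(1,n):
  if s[i,4]>20: print(s[i],c[i],onz('top',*c[i],.084))
hsv=cv2.cvtColor(b,cv2.COLOR_BGR2HSV)
for q,z in(((191,273),.05),((233,274),.05),((262,302),.04),((262,338),.04),((213,335),.004),((183,300),.004),((243,292),.004)): print(q,onz('top',*q,z))
rows([.40,-.2,.26],down(21.7),8,-1); rows([.46,.213,.16],down(71.4),9,-0.2,[.40,-.2,.26],down(21.7))
E
```

```text
[200 289  19  19 277] [208.8303 297.8881] [0.4702 0.2152 0.084 ]
(191, 273) [0.5188 0.257  0.05  ]
(233, 274) [0.5149 0.1745 0.05  ]
(262, 302) [0.4583 0.1191 0.04  ]
(262, 338) [0.3877 0.12   0.04  ]
(213, 335) [0.3925 0.2236 0.004 ]
(183, 300) [0.4648 0.2845 0.004 ]
(243, 292) [0.4782 0.1618 0.004 ]
37.2 -36.3 -2.7 -0.0 0.0 0.0 -1;37.2 -36.3 -2.7 -0.0 0.0 0.0 -1;37.2 -36.3 -2.7 -0.0 0.0 0.0 -1;37.2 -36.3 -2.7 -0.0 0.0 0.0 -1;37.2 -36.3 -2.7 -0.0 0.0 0.0 -1;37.2 -36.3 -2.7 -0.0 0.0 0.0 -1;37.2 -36.3 -2.7 -0.0 0.0 0.0 -1;37.2 -36.3 -2.7 -0.0 0.0 0.0 -1
23.2 -40.2 11.1 0.0 0.0 -5.5 -0.2;26.9 -37.8 11.1 0.0 0.0 -5.5 -0.2;30.4 -35.0 11.1 0.0 0.0 -5.5 -0.2;33.7 -31.9 11.1 0.0 0.0 -5.5 -0.2;36.6 -28.5 11.1 0.0 0.0 -5.5 -0.2;39.1 -24.9 11.1 0.0 0.0 -5.5 -0.2;41.4 -21.0 11.1 0.0 0.0 -5.5 -0.2;43.2 -16.9 11.1 0.0 0.0 -5.5 -0.2;44.6 -12.7 11.1 0.0 0.0 -5.5 -0.2
```

Run:
```python
from h import *
rows([.470,.215,.15],down(45),10,-0.25,[.40,-.2,.26],down(21.7))
```

```text
21.8 -36.0 11.0 0.0 0.0 -2.3 -0.25;23.3 -35.1 11.0 0.0 0.0 -2.3 -0.25;24.7 -34.1 11.0 0.0 0.0 -2.3 -0.25;26.1 -33.0 11.0 0.0 0.0 -2.3 -0.25;27.4 -32.0 11.0 0.0 0.0 -2.3 -0.25;28.7 -30.8 11.0 0.0 0.0 -2.3 -0.25;29.9 -29.6 11.0 0.0 0.0 -2.3 -0.25;31.1 -28.4 11.0 0.0 0.0 -2.3 -0.25;32.2 -27.1 11.0 0.0 0.0 -2.3 -0.25;33.3 -25.8 11.0 0.0 0.0 -2.3 -0.25
```

Call:
{"method": "play_rows", "body": {
  "targets": "37.2 -36.3 -2.7 0 0 0 -0.25;37.2 -36.3 -2.7 0 0 0 -0.25;37.2 -36.3 -2.7 0 0 0 -0.25;37.2 -36.3 -2.7 0 0 0 -0.25;37.2 -36.3 -2.7 0 0 0 -0.25;37.2 -36.3 -2.7 0 0 0 -0.25;37.2 -36.3 -2.7 0 0 0 -0.25;37.2 -36.3 -2.7 0 0 0 -0.25;0 0 0 0 0 0 -0.25"
}}

```text
time: 1.0
position: [0.3972, -0.2084, 0.2599]
eef_rot: [-0.001, 0.981, 0.195, 0.002]
force: [0.9, -0.0, -1.3]
opening: 0.0546
finger_force: 0.0
```

Call:
{"method": "play_rows", "body": {
  "targets": "21.8 -36 11 0 0 -2.3 -0.25;23.3 -35.1 11 0 0 -2.3 -0.25;24.7 -34.1 11 0 0 -2.3 -0.25;26.1 -33 11 0 0 -2.3 -0.25;27.4 -32 11 0 0 -2.3 -0.25;28.7 -30.8 11 0 0 -2.3 -0.25;29.9 -29.6 11 0 0 -2.3 -0.25;31.1 -28.4 11 0 0 -2.3 -0.25;32.2 -27.1 11 0 0 -2.3 -0.25;33.3 -25.8 11 0 0 -2.3 -0.25;0 0 0 0 0 0 -0.25;0 0 0 0 0 0 -0.25;0 0 0 0 0 0 -0.25"
}}

```text
time: 2.3
position: [0.4645, 0.1972, 0.1494]
eef_rot: [0.001, 0.925, 0.379, -0.001]
force: [-0.2, -0.5, 1.1]
opening: 0.0552
finger_force: 0.0
```

Run:
```python
from h import *
p,r,s=st(); print(p,r.as_matrix().round(3)); rows([.470,.215,.036],down(45),6,-0.25)
crop('scene',170,190,190,200,3,'pics/g1.png')
```

```text
[0.46450482 0.19720334 0.14935987] [[ 0.712  0.702 -0.001]
 [ 0.702 -0.712 -0.002]
 [-0.002  0.001 -1.   ]]
2.8 -1.5 18.9 0.0 0.0 -0.1 -0.25;2.8 -1.5 18.9 0.0 0.0 -0.1 -0.25;2.8 -1.5 18.9 0.0 0.0 -0.1 -0.25;2.8 -1.5 18.9 0.0 0.0 -0.1 -0.25;2.8 -1.5 18.9 0.0 0.0 -0.1 -0.25;2.7 -1.5 18.9 0.0 0.0 -0.1 -0.25
```

View pics/g1.png

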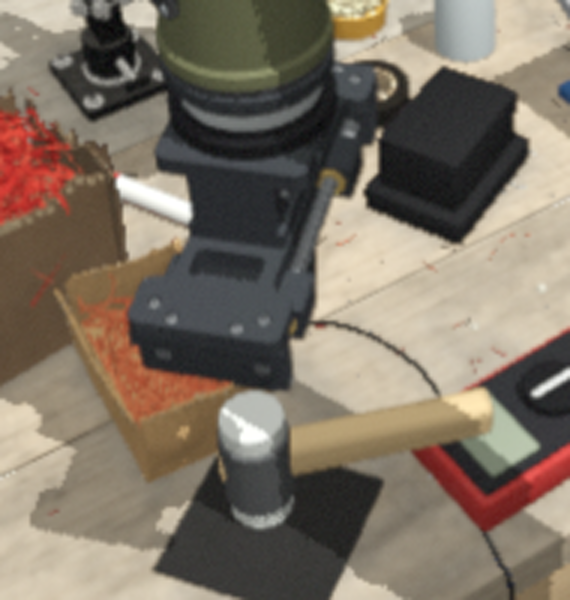

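The crop shows the gripper above and behind the mallet, with head top at (253,415) and the handle clear of the box. It still needs about 18 mm sideways before going down.

Call:
{"method": "play_rows", "body": {
  "targets": "8 -4.5 0 0 0 0 -0.25;8.5 -4.5 0 0 0 0 -0.25;0 0 0 0 0 0 -0.25;0 0 0 0 0 0 -0.25"
}}

```text
time: 2.75
position: [0.4701, 0.2175, 0.1495]
eef_rot: [-0.0, 0.925, 0.38, 0.0]
force: [-1.0, -0.1, 0.2]
opening: 0.0546
finger_force: 0.0
```

Run:
```python
from h import *
p,r,s=st(); print(p); rows([.470,.215,.036],down(45),6,-0.25)
```

```text
[0.4700711  0.21751623 0.14951219]
-0.3 0.3 18.9 0.0 -0.0 -0.0 -0.25;-0.3 0.3 18.9 0.0 -0.0 -0.0 -0.25;-0.3 0.3 18.9 0.0 -0.0 -0.0 -0.25;-0.3 0.3 18.9 0.0 -0.0 -0.0 -0.25;-0.3 0.3 18.9 0.0 -0.0 -0.0 -0.25;-0.3 0.3 18.9 0.0 -0.0 -0.0 -0.25
```

Call:
{"method": "play_rows", "body": {
  "targets": "-0.3 0.3 19 0 0 0 -0.25;-0.3 0.3 19 0 0 0 -0.25;-0.3 0.3 19 0 0 0 -0.25;-0.3 0.3 19 0 0 0 -0.25;-0.3 0.3 19 0 0 0 -0.25;-0.3 0.3 18 0 0 0 -0.25;0 0 0 0 0 0 -0.25;0 0 0 0 0 0 1;0 0 0 0 0 0 1;0 0 0 0 0 0 1;0 0 0 0 0 0 1;0 0 0 0 0 0 1",
  "newtons": 50
}}

```text
time: 3.95
position: [0.4713, 0.2144, 0.0374]
eef_rot: [0.0, 0.925, 0.38, 0.001]
force: [1.6, -1.9, 5.5]
opening: 0.0385
finger_force: 50.0
```

Run:
```python
from h import *
np.set_printoptions(precision=4,suppress=True)
p,r,s=st(); print(p,s['opening'],s['finger_force'],s['force'])
```

```text
[0.4713 0.2144 0.0374] 0.03853331947957336 49.96496742591262 [ 1.5681 -1.8619  5.5453]
```

Run:
```python
from h import *
p0=np.array([.43,.2,.215])
rows(p0,down(45),7,1)
B=np.array([.43,-.18,.26]); rows(B,RT,14,1,p0,down(45))
C=unbed([0,.034,.061+.008+.0334+.03]); print(C); rows(C,RT,5,1,B,RT)
```

```text
-5.6 -2.6 -25.4 0.0 -0.0 -0.1 1;-5.6 -2.7 -25.4 0.0 -0.0 -0.1 1;-5.6 -2.7 -25.4 0.0 -0.0 -0.1 1;-5.6 -2.7 -25.4 0.0 -0.0 -0.1 1;-5.6 -2.7 -25.4 0.0 -0.0 -0.1 1;-5.6 -2.7 -25.4 0.0 -0.0 -0.1 1;-5.6 -2.7 -25.4 0.0 -0.0 -0.1 1
-19.2 19.2 -3.2 -0.7 1.9 3.0 1;-18.1 20.2 -3.6 -0.7 1.9 3.0 1;-16.9 21.2 -3.9 -0.7 1.9 3.0 1;-15.6 22.0 -4.2 -0.7 1.9 3.0 1;-14.3 22.9 -4.4 -0.7 1.9 3.0 1;-13.0 23.6 -4.5 -0.7 1.9 3.0 1;-11.6 24.3 -4.6 -0.7 1.9 3.0 1;-10.1 24.9 -4.7 -0.7 1.9 3.0 1;-8.7 25.5 -4.7 -0.7 1.9 3.0 1;-7.2 26.0 -4.6 -0.7 1.9 3.0 1;-5.7 26.4 -4.5 -0.7 1.9 3.0 1;-4.2 26.7 -4.3 -0.7 1.9 3.0 1;-2.7 26.9 -4.1 -0.7 1.9 3.0 1;-1.1 27.0 -3.8 -0.7 1.9 3.0 1
[ 0.55116673 -0.20147251  0.20182623]
15.7 5.4 21.6 0.0 0.0 0.0 1;15.7 5.4 21.6 0.0 0.0 0.0 1;15.7 5.4 21.6 0.0 0.0 0.0 1;15.7 5.4 21.6 0.0 0.0 0.0 1;15.7 5.4 21.6 0.0 0.0 0.0 1
```

Call:
{"method": "play_rows", "body": {
  "targets": "0 0 -20 0 0 0 1;-4 -2 -25 0 0 0 1;-6 -3 -25.4 0 0 0 1;-6 -3 -25.4 0 0 0 1;-7 -3 -25.4 0 0 0 1;-8 -4 -25.4 0 0 0 1;-8 -4 -30 0 0 0 1;0 0 0 0 0 0 1"
}}

```text
time: 4.75
position: [0.4285, 0.2014, 0.2156]
eef_rot: [-0.0, 0.925, 0.381, 0.002]
force: [1.4, 0.4, -4.8]
opening: 0.0392
finger_force: 50.0
```

Call:
{"method": "play_rows", "body": {
  "targets": "-19.2 19.2 -3.2 -0.7 1.9 3 1;-18.1 20.2 -3.6 -0.7 1.9 3 1;-16.9 21.2 -3.9 -0.7 1.9 3 1;-15.6 22 -4.2 -0.7 1.9 3 1;-14.3 22.9 -4.4 -0.7 1.9 3 1;-13 23.6 -4.5 -0.7 1.9 3 1;-11.6 24.3 -4.6 -0.7 1.9 3 1;-10.1 24.9 -4.7 -0.7 1.9 3 1;-8.7 25.5 -4.7 -0.7 1.9 3 1;-7.2 26 -4.6 -0.7 1.9 3 1;-5.7 26.4 -4.5 -0.7 1.9 3 1;-4.2 26.7 -4.3 -0.7 1.9 3 1;-2.7 26.9 -4.1 -0.7 1.9 3 1;-1.1 27 -3.8 -0.7 1.9 3 1;0 0 0 0 0 0 1;0 0 0 0 0 0 1"
}}

```text
time: 6.35
position: [0.4275, -0.1791, 0.2652]
eef_rot: [-0.012, 0.973, 0.019, 0.23]
force: [0.1, 0.8, -2.7]
opening: 0.0392
finger_force: 50.0
```

Run:
```python
from h import *
np.set_printoptions(precision=4,suppress=True)
p,r,s=st(); print(p,r.as_matrix(),s['opening'],s['force'],s['joint_pos']); rows(unbed([0,.034,.061+.008+.0334+.03]),RT,6,1)
```

```text
[ 0.4275 -0.1791  0.2652] [[ 0.8937  0.0424  0.4467]
 [ 0.0312 -0.999   0.0325]
 [ 0.4477 -0.0151 -0.8941]] 0.0391715738812552 [ 0.1134  0.7923 -2.7325] [ 0.8888  0.4041 -0.6097  2.3525  0.961   0.0429 -2.1176]
13.6 4.8 18.5 -0.1 0.2 -0.1 1;13.5 4.7 18.6 -0.1 0.2 -0.1 1;13.4 4.7 18.7 -0.1 0.2 -0.1 1;13.3 4.7 18.7 -0.1 0.2 -0.1 1;13.2 4.7 18.8 -0.1 0.2 -0.1 1;13.1 4.7 18.9 -0.1 0.2 -0.1 1
```

Call:
{"method": "play_rows", "body": {
  "targets": "13.6 4.8 18.5 -0.1 0.2 -0.1 1;13.5 4.7 18.6 -0.1 0.2 -0.1 1;13.4 4.7 18.7 -0.1 0.2 -0.1 1;13.3 4.7 18.7 -0.1 0.2 -0.1 1;13.2 4.7 18.8 -0.1 0.2 -0.1 1;13.1 4.7 18.9 -0.1 0.2 -0.1 1;0 0 0 0 0 0 1;0 0 0 0 0 0 1"
}}

```text
time: 7.15
position: [0.5402, -0.1978, 0.2091]
eef_rot: [-0.009, 0.972, 0.027, 0.233]
force: [-1.2, 0.8, -3.7]
opening: 0.039
finger_force: 50.0
```

```bash
cat >> h.py <<'E'
def rep(rt=None,goal=None):
    np.set_printoptions(precision=4,suppress=True)
    p,r,s=st(); e=np.degrees((r.inv()*(rt or RT)).as_rotvec())
    print('t',s['time'],'p',p,'bed',bed(p)*1e3,'roterr(tool)',e.round(2),'F bed',np.array([X,Y,N])@s['force'],'op',s['opening']); print('q',s['joint_pos'])
    if goal is not None: print('togo tool mm',r.inv().apply(unbed(goal)-p)*1e3)
E
python3 - <<'E'
from h import *
rep(); crop('scene',345,85,110,165,5,'pics/v1.png')
E
```

```text
t 7.15 p [ 0.5402 -0.1978  0.2091] bed [ -6.1162  38.2317 143.8875] roterr(tool) [-0.5   1.08  0.35] F bed [-2.7417  0.8392 -2.725 ] op 0.03896529202395891
q [ 0.9574  0.733  -0.9466  2.1388  1.5378  0.4114 -2.6508]
```

View pics/v1.png

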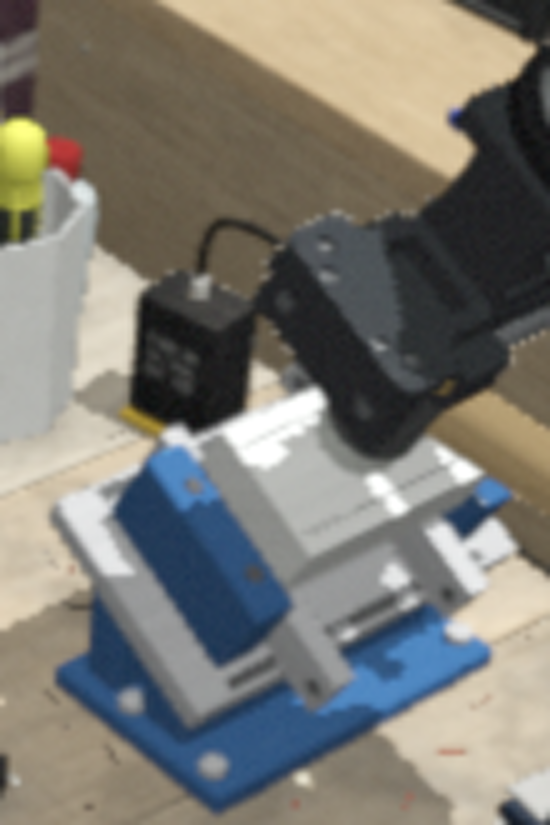

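Run:
```python
from h import *
p,r,s=st(); 
hd=r.apply([-np.cos(np.radians(26.4)),np.sin(np.radians(26.4)),0])  # handle dir in tool? check
z=r.as_matrix()[:,2]
f=p+.0334*z; hb=p-.0086*z
for n,q in(('tcp',p),('face',f),('top',f-.08*z),('hA',hb+.135*hd),('hB',hb+.135*r.apply([-np.cos(np.radians(26.4)),-np.sin(np.radians(26.4)),0]))): print(n,q,(proj('scene',q)-[345,85])*5,proj('top',q))
r0=down(45); print(r0.inv().apply([-.319,-.948,0]))
crop('top',380,150,130,130,6,'pics/v2.png')
```

```text
tcp [ 0.53992236 -0.19816508  0.20960006] [392.82293481 388.36778481] [438.45256044 253.21675412]
face [ 0.55505967 -0.19721489  0.17984239] [353.86050642 434.86647576] [433.87512962 245.36951407]
top [ 0.51880264 -0.19949078  0.25111825] [450.99777136 318.90956078] [445.38751696 265.09961031]
hA [ 0.43183011 -0.26422791  0.16215824] [703.52468297 575.12241821] [472.82368627 315.18131734]
hB [ 0.42507111 -0.14436747  0.16254726] [485.94069622 702.02168199] [404.67808239 320.5342556 ]
[-0.89590429  0.44477017  0.        ]
```

View pics/v2.png

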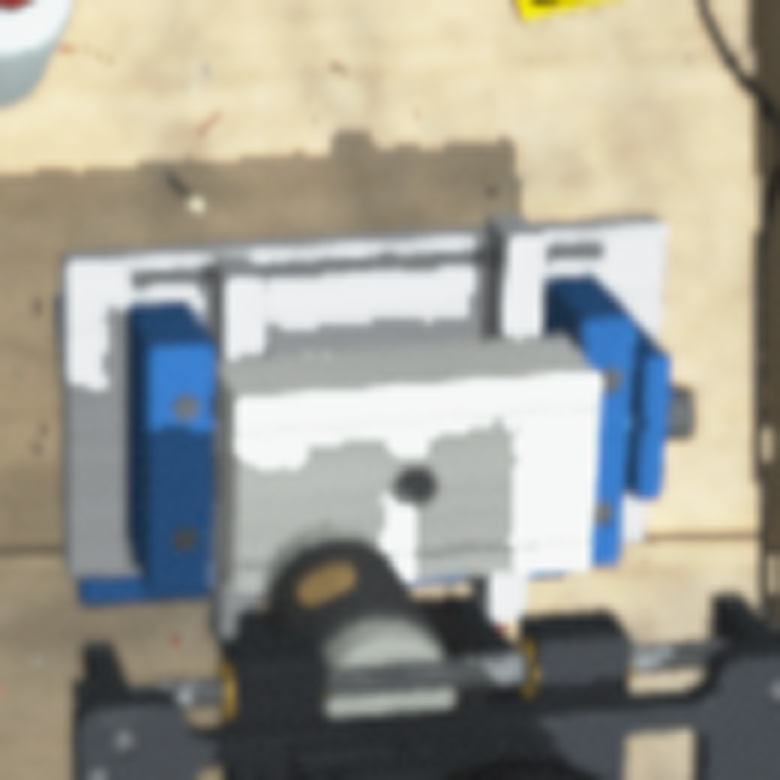

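Call:
{"method": "play_rows", "body": {
  "targets": "0 0 0 0 0 3 1;0 0 0 0 0 3 1;0 0 0 0 0 3 1;0 0 0 0 0 0 1"
}}

```text
time: 7.65
position: [0.5384, -0.2031, 0.2079]
eef_rot: [-0.021, 0.974, -0.035, 0.222]
force: [-0.3, 0.3, -4.0]
opening: 0.0388
finger_force: 50.0
```

Run:
```python
from h import *
rep()
```

```text
t 7.65 p [ 0.5384 -0.2031  0.2079] bed [ -8.4641  33.0195 143.7568] roterr(tool) [-0.18  2.27 -6.83] F bed [-2.1405  0.3222 -3.3426] op 0.03880297864604602
q [ 0.7858  0.6402 -0.6276  2.13    1.393   0.1922 -2.6527]
```

The top crop shows the mallet head in the gripper with its face near (333,555), above the block's left end, and the handle going towards the robot. Joint 7 is at its limit, so I'll fit a small arm model from the readings to pick a good yaw.

```bash
cat > fit.py <<'E'
from h import *
import itertools
from scipy.optimize import least_squares
s0=state()
D=[([1.22582122,.68988611,-.19452502,1.5662226,.15732787,.90251358,-.21513123],[.23086,-.58019,.23800],[-7.87e-4,.982113,.188289,-2.2e-4]),
([.8888,.4041,-.6097,2.3525,.961,.0429,-2.1176],[.4275,-.1791,.2652],[-.012,.973,.019,.230]),
([.9574,.733,-.9466,2.1388,1.5378,.4114,-2.6508],[.5402,-.1978,.2091],[-.009,.972,.027,.233]),
(s0['joint_pos'],s0['position'],s0['eef_rot'])]
def fk(q,sg,v):
    Rz=lambda a:R.from_euler('z',a);Ry=lambda a:R.from_euler('y',a)
    r=Rz(v[0])*Rz(sg[0]*q[0])*Ry(q[1]); e=np.array([0,0,1])
    p=np.array([0,0,v[2]])+v[3]*r.apply(e)
    r=r*Rz(sg[1]*q[2])*Ry(q[3]); p=p+v[4]*r.apply(e)
    r=r*Rz(sg[2]*q[4])*Ry(q[5])*Rz(sg[3]*q[6]+v[1]); p=p+v[5]*r.apply(e)
    return p,r
if __name__=='__main__':
  best=[]
  for sg in itertools.product((1,-1),repeat=4):
    def res(v):
        o=[]
        for q,p,w in D:
            a,b=fk(q,sg,v); o+=[*(a-np.array(p))*3,*(b.inv()*R.from_quat(np.array(w)[[1,2,3,0]])).as_rotvec()]
        return o
    for b0 in (-2.4,0.,1.6,3.1):
      for c0 in(0,1.6,3.1,-1.6):
        f=least_squares(res,[b0,c0,.3,.4,.4,.25]); best.append((f.cost,sg,f.x.round(4)))
  best.sort(key=lambda t:t[0])
  for b in best[:1]+best[16:17]+best[32:33]: print(b)
E
python3 fit.py
```

```text
(np.float64(0.0019591274197113175), (-1, -1, -1, -1), array([-0.063 , -4.7706,  0.3112,  0.5687,  0.3441,  0.3015]))
(np.float64(0.663011899325657), (1, 1, 1, 1), array([ 0.6432, -1.1681,  2.2124, -0.9086, -0.0127,  1.3644]))
(np.float64(1.3094263581610521), (-1, -1, -1, -1), array([ 3.0048,  4.5638,  0.0294, -0.4969, -0.3946, -0.3263]))
```

```bash
cat > ik.py <<'E'
from fit import *
sg=(-1,)*4
def fk2(q,v):
    Rz=lambda a:R.from_euler('z',a);Ry=lambda a:R.from_euler('y',a); e=np.array([0,0,1.]);x=np.array([1.,0,0])
    r=Rz(v[0])*Rz(-q[0])*Ry(q[1]); p=np.array([v[6],v[7],v[2]])+v[3]*r.apply(e)
    r=r*Rz(-q[2]); p=p+v[8]*r.apply(x); r=r*Ry(q[3]); p=p+v[4]*r.apply(e)+v[9]*r.apply(x)
    r=r*Rz(-q[4])*Ry(q[5])*Rz(-q[6]+v[1]); return p+v[5]*r.apply(e),r
def res(v):
    o=[]
    for q,p,w in D:
        a,b=fk2(q,v); o+=[*(a-np.array(p))*3,*(b.inv()*R.from_quat(np.array(w)[[1,2,3,0]])).as_rotvec()]
    return o
f=least_squares(res,[0,-4.77,.31,.57,.34,.3,0,0,0,0]); V=f.x
lo=np.array([-3.01,-.46,-1.47,.13,-1,.04,-2.66]);hi=np.array([3.01,2.08,1.51,2.56,4.14,2.09,2.66])
def ik(p,r,q0):
    g=lambda q:[*((fk2(q,V)[0]-p)*5),*(fk2(q,V)[1].inv()*r).as_rotvec()]
    s=least_squares(lambda q:[*g(q),*(.003*(q-(lo+hi)/2)/(hi-lo))],np.clip(q0,lo+.02,hi-.02),bounds=(lo,hi)); return s.x,np.linalg.norm(g(s.x))
if __name__=='__main__':
  np.set_printoptions(precision=2,suppress=True,linewidth=150)
  print(f.cost,V)
  rng=np.random.default_rng(0)
  T={'L':unbed([0,.034,.0964]),'R':unbed([0,-.034,.0964]),'Lhov':unbed([0,.034,.13])}
  for w in(-25,-15,0,20,180,200,155):
    for n,p in T.items():
      b=[]
      for _ in range(14):
        q,e=ik(p,RT*R.from_euler('z',w,degrees=True),rng.uniform(lo,hi))
        if e<.01: b.append((min((q-lo).min(),(hi-q).min()),q))
      if b: b.sort(key=lambda t:-t[0]); print(w,n,len(b),round(b[0][0],2),b[0][1])
      else: print(w,n,'none')
E
time python3 ik.py
```

```text
0.0004643541504926112 [-0.   -4.72  0.3   0.55  0.31  0.31 -0.04 -0.02  0.02 -0.04]
-25 L 7 0.28 [ 0.95  0.89 -1.05  2.12  1.74  0.58 -2.38]
-25 R 9 0.44 [ 1.02  0.89 -0.98  2.01  1.58  0.48 -2.09]
-25 Lhov 7 0.35 [ 0.97  0.81 -1.04  2.13  1.65  0.52 -2.31]
-15 L 10 0.1 [ 0.95  0.9  -1.05  2.12  1.74  0.58 -2.56]
-15 R 7 0.39 [ 1.02  0.89 -0.98  2.01  1.58  0.48 -2.27]
-15 Lhov 10 0.17 [ 0.97  0.82 -1.05  2.13  1.65  0.52 -2.49]
0 L 4 0.05 [ 0.56  0.68 -0.27  2.12  3.47  0.09  1.66]
0 R 3 0.13 [ 1.02  0.89 -0.98  2.01  1.58  0.48 -2.53]
0 Lhov 4 0.0 [ 0.59  0.61 -0.3   2.13  3.89  0.04  1.25]
20 L 5 0.04 [ 0.58  0.68 -0.31  2.12  3.23  0.08  1.56]
20 R 11 0.0 [ 0.76  0.73 -0.43  2.01  1.15  0.04 -2.52]
20 Lhov 5 0.0 [ 0.64  0.62 -0.39  2.13  2.39  0.04  2.4 ]
180 L 8 0.44 [ 0.9   0.84 -0.94  2.12  1.77  0.48  0.29]
180 R 6 0.43 [ 1.02  0.89 -0.98  2.01  1.58  0.47  0.61]
180 Lhov 5 0.43 [ 0.95  0.79 -0.99  2.13  1.65  0.47  0.38]
200 L 6 0.44 [ 0.91  0.85 -0.96  2.12  1.76  0.49 -0.06]
200 R 6 0.43 [ 1.02  0.89 -0.98  2.01  1.58  0.47  0.26]
200 Lhov 10 0.43 [ 0.95  0.79 -0.99  2.13  1.65  0.48  0.04]
155 L 7 0.41 [ 0.89  0.83 -0.91  2.12  1.78  0.45  0.71]
155 R 6 0.43 [ 1.02  0.89 -0.98  2.01  1.58  0.47  1.05]
155 Lhov 8 0.42 [ 0.95  0.78 -0.97  2.13  1.65  0.46  0.82]
real	0m27.794s
user	0m28.280s
sys	0m0.056s
```

```bash
cat >> h.py <<'E'
def RW(w): return RT*R.from_euler('z',w,degrees=True)
E
python3 - <<'E'
from h import *
rows(unbed([0,.034,.14]),RW(-25),8,1)
E
```

```text
1.1 -0.2 0.4 -0.1 0.3 -4.0 1;1.1 -0.2 0.4 -0.1 0.3 -4.0 1;1.1 -0.1 0.4 -0.1 0.3 -4.0 1;1.1 -0.0 0.4 -0.1 0.3 -4.0 1;1.1 0.0 0.4 -0.1 0.3 -4.0 1;1.1 0.1 0.5 -0.1 0.3 -4.0 1;1.1 0.2 0.5 -0.1 0.3 -4.0 1;1.0 0.3 0.5 -0.1 0.3 -4.0 1
```

Call:
{"method": "play_rows", "body": {
  "targets": "1.1 -0.2 0.4 -0.1 0.3 -4 1;1.1 -0.2 0.4 -0.1 0.3 -4 1;1.1 -0.1 0.4 -0.1 0.3 -4 1;1.1 0 0.4 -0.1 0.3 -4 1;1.1 0 0.4 -0.1 0.3 -4 1;1.1 0.1 0.5 -0.1 0.3 -4 1;1.1 0.2 0.5 -0.1 0.3 -4 1;1 0.3 0.5 -0.1 0.3 -4 1;0 0 0 0 0 0 1;0 0 0 0 0 0 1"
}}

```text
time: 8.65
position: [0.5497, -0.1979, 0.2095]
eef_rot: [0.044, 0.94, 0.234, 0.243]
force: [-0.3, 1.4, -3.5]
opening: 0.0391
finger_force: 50.0
```

Run:
```python
from h import *
rep(RW(-25),[0,.034,.12])
```

```text
t 8.65 p [ 0.5497 -0.1979  0.2095] bed [  2.4516  37.6545 139.7883] roterr(tool) [-0.18 -0.64  0.15] F bed [-1.8107  1.4158 -2.9635] op 0.039073877317124014
q [ 0.7918  0.6523 -0.6477  2.1461  1.7448  0.1884 -2.444 ]
togo tool mm [-3.9935  2.3261 19.7379]
```

Call:
{"method": "play_rows", "body": {
  "targets": "-1.3 0.8 10 0 -0.2 0 1;-1.3 0.8 10 0 -0.2 0 1;-1.4 0.7 8 0 -0.2 0 1;0 0 4 0 0 0 1;0 0 0 0 0 0 1;0 0 0 0 0 0 1"
}}

```text
time: 9.25
position: [0.5625, -0.2016, 0.1793]
eef_rot: [0.046, 0.942, 0.234, 0.237]
force: [0.4, -0.6, -3.6]
opening: 0.0391
finger_force: 50.0
```

Run:
```python
from h import *
rep(RW(-25),[0,.034,.0944])
```

```text
t 9.25 p [ 0.5625 -0.2016  0.1793] bed [ -0.6267  33.3588 107.1635] roterr(tool) [-0.19  0.03  0.14] F bed [-1.3113 -0.6007 -3.3419] op 0.03912321164963562
q [ 0.8058  0.7382 -0.7037  2.1263  1.8379  0.2735 -2.5142]
togo tool mm [ 0.8467 -0.2708 12.7641]
```

Call:
{"method": "play_rows", "body": {
  "targets": "0 0 1 0 0 0 1;0 0 1 0 0 0 1;0 0 1 0 0 0 1;0 0 1 0 0 0 1;0 0 1 0 0 0 1;0 0 0 0 0 0 1"
}}

```text
time: 9.85
position: [0.5649, -0.2017, 0.1748]
eef_rot: [0.046, 0.942, 0.234, 0.237]
force: [-0.2, 0.1, -3.5]
opening: 0.0392
finger_force: 50.0
```

Call:
{"method": "play_rows", "body": {
  "targets": "0 0 1 0 0 0 1;0 0 1 0 0 0 1;0 0 1 0 0 0 1;0 0 0 0 0 0 1"
}}

```text
time: 10.25
position: [0.5662, -0.2014, 0.1723]
eef_rot: [0.046, 0.942, 0.234, 0.237]
force: [-2.4, -0.9, -0.4]
opening: 0.0388
finger_force: 49.9
```

Run:
```python
from h import *
rep(RW(-25),[0,.034,.0944])
```

```text
t 10.25 p [ 0.5662 -0.2014  0.1723] bed [-0.6263 33.3227 99.3237] roterr(tool) [-0.18  0.03  0.16] F bed [-2.3803 -0.7931  0.787 ] op 0.03880770064548544
q [ 0.8093  0.7596 -0.7195  2.122   1.8605  0.2953 -2.5307]
togo tool mm [ 0.8573 -0.3315  4.9243]
```

Call:
{"method": "play_rows", "body": {
  "targets": "0 0 1 0 0 0 1;0 0 1 0 0 0 1;0 0 1 0 0 0 1;0 0 0 0 0 0 1"
}}

```text
time: 10.65
position: [0.5676, -0.2008, 0.1696]
eef_rot: [0.045, 0.942, 0.234, 0.237]
force: [-3.7, 1.7, 2.6]
opening: 0.0388
finger_force: 49.9
```

Call:
{"method": "play_rows", "body": {
  "targets": "0 0 1 0 0 0 1;0 0 1 0 0 0 1;0 0 0 0 0 0 1"
}}

```text
time: 10.95
position: [0.5686, -0.2009, 0.1677]
eef_rot: [0.045, 0.942, 0.234, 0.237]
force: [-4.1, 3.4, 1.2]
opening: 0.039
finger_force: 49.9
```

Run:
```python
from h import *
rep(RW(-25),[0,.034,.0944])
```

```text
t 10.95 p [ 0.5686 -0.2009  0.1677] bed [-0.6276 33.7937 94.0656] roterr(tool) [-0.24  0.01  0.16] F bed [-2.8899  3.5834  2.9015] op 0.038960160342077825
q [ 0.8107  0.7736 -0.7287  2.1188  1.8729  0.3079 -2.5393]
togo tool mm [ 0.6557  0.0788 -0.3348]
```

Call:
{"method": "play_rows", "body": {
  "targets": "0 0 1 0 0 0 1;0 0 1 0 0 0 1;0 0 0 0 0 0 1"
}}

```text
time: 11.25
position: [0.5694, -0.2007, 0.167]
eef_rot: [0.046, 0.942, 0.234, 0.238]
force: [-9.1, 2.7, 12.1]
opening: 0.0387
finger_force: 49.9
```

Call:
{"method": "play_rows", "body": {
  "targets": "0 0 1 0 0 0 1;0 0 1 0 0 0 1;0 0 0 0 0 0 1"
}}

```text
time: 11.55
position: [0.5695, -0.2006, 0.1668]
eef_rot: [0.046, 0.941, 0.235, 0.238]
force: [-21.1, 1.2, 31.9]
opening: 0.0389
finger_force: 49.9
```

Run:
```python
from h import *
rep(RW(-25),[0,.034,.0944])
```

```text
t 11.55 p [ 0.5695 -0.2006  0.1668] bed [-0.2759 33.9839 92.824 ] roterr(tool) [-0.1  -0.05  0.25] F bed [-3.5258  2.1553 38.0374] op 0.038939853558793994
q [ 0.8135  0.7786 -0.7376  2.1195  1.8815  0.3182 -2.5455]
togo tool mm [ 0.2577  0.1003 -1.576 ]
```

Call:
{"method": "play_rows", "body": {
  "targets": "0 0 -6 0 0 0 1;0 0 -10 0 0 0 1;0 0 -10 0 0 0 1;0 0 0 0 0 0 1"
}}

```text
time: 11.95
position: [0.5585, -0.2033, 0.1882]
eef_rot: [0.047, 0.942, 0.233, 0.237]
force: [0.2, -0.5, -3.4]
opening: 0.0388
finger_force: 50.0
```

Run:
```python
from h import *
rep(RW(-25)); rows(unbed([0,-.034,.112]),RW(-12),5,1)
```

```text
t 11.95 p [ 0.5585 -0.2033  0.1882] bed [  0.0215  31.8152 116.9547] roterr(tool) [0.01 0.06 0.13] F bed [-1.4918 -0.497  -3.1113] op 0.03877079455887094
q [ 0.8032  0.7124 -0.6863  2.1301  1.8042  0.2511 -2.4864]
-5.6 11.9 1.0 0.0 0.0 2.6 1;-5.0 12.2 1.0 0.0 0.0 2.6 1;-4.5 12.4 1.0 0.0 0.0 2.6 1;-3.9 12.6 1.0 0.0 0.0 2.6 1;-3.3 12.7 1.0 0.0 0.0 2.6 1
```

Call:
{"method": "play_rows", "body": {
  "targets": "-5.6 12 1 0 0 2 1;-5 12.2 1 0 0 2 1;-4.6 12.4 1 0 0 2 1;-4.2 12.6 1 0 0 2 1;-3.8 12.7 1 0 0 2 1;0 0 0 0 0 0 1;0 0 0 0 0 0 1"
}}

```text
time: 12.65
position: [0.5643, -0.2679, 0.1825]
eef_rot: [0.025, 0.959, 0.151, 0.24]
force: [0.3, -0.0, -4.3]
opening: 0.0389
finger_force: 50.0
```

Run:
```python
from h import *
rep(RW(-15),[0,-.034,.104])
```

```text
t 12.65 p [ 0.5643 -0.2679  0.1825] bed [ -0.2345 -32.994  110.6427] roterr(tool) [-0.18  0.09  0.15] F bed [-1.7968 -0.0337 -3.923 ] op 0.038857324607086824
q [ 0.8257  0.7219 -0.5343  2.0284  1.2909  0.1055 -2.042 ]
togo tool mm [-0.0266  1.0534  6.6395]
```

Call:
{"method": "play_rows", "body": {
  "targets": "0 1 3 0 0 0 1;0 0 2 0 0 0 1;0 0 2 0 0 0 1;0 0 1 0 0 0 1;0 0 1 0 0 0 1;0 0 0 0 0 0 1"
}}

```text
time: 13.25
position: [0.569, -0.2685, 0.1751]
eef_rot: [0.025, 0.959, 0.151, 0.24]
force: [0.6, 0.4, -3.3]
opening: 0.0391
finger_force: 50.0
```

Call:
{"method": "play_rows", "body": {
  "targets": "0 0 1 0 0 0 1;0 0 1 0 0 0 1;0 0 1 0 0 0 1;0 0 0 0 0 0 1"
}}

```text
time: 13.65
position: [0.5704, -0.2686, 0.1724]
eef_rot: [0.025, 0.959, 0.151, 0.24]
force: [-0.8, -0.0, -3.3]
opening: 0.039
finger_force: 50.0
```

Run:
```python
from h import *
rep(RW(-15),[0,-.034,.0928])
```

```text
t 13.65 p [ 0.5704 -0.2686  0.1724] bed [  0.3074 -33.9372  98.94  ] roterr(tool) [-0.17  0.07  0.15] F bed [-2.2736 -0.008  -2.5654] op 0.03900479124353944
q [ 0.7882  0.7355 -0.4817  2.0219  1.4132  0.0734 -2.1676]
togo tool mm [-0.3059 -0.0017  6.1404]
```

Call:
{"method": "play_rows", "body": {
  "targets": "0 0 1 0 0 0 1;0 0 1 0 0 0 1;0 0 1 0 0 0 1;0 0 0 0 0 0 1"
}}

```text
time: 14.05
position: [0.5718, -0.2685, 0.1697]
eef_rot: [0.025, 0.959, 0.151, 0.24]
force: [-0.3, -0.6, -3.5]
opening: 0.0392
finger_force: 50.0
```

Call:
{"method": "play_rows", "body": {
  "targets": "0 0 1 0 0 0 1;0 0 1 0 0 0 1;0 0 0 0 0 0 1"
}}

```text
time: 14.35
position: [0.5727, -0.2684, 0.168]
eef_rot: [0.025, 0.959, 0.151, 0.24]
force: [-0.9, -0.0, -3.3]
opening: 0.0388
finger_force: 50.0
```

Run:
```python
from h import *
rep(RW(-15),[0,-.034,.0928])
```

```text
t 14.35 p [ 0.5727 -0.2684  0.168 ] bed [  0.2949 -33.9114  93.9115] roterr(tool) [-0.17  0.07  0.15] F bed [-2.3168  0.0069 -2.5129] op 0.03877573116083697
q [ 0.7808  0.7441 -0.4744  2.0194  1.5134  0.0707 -2.2678]
togo tool mm [-0.3064  0.0117  1.1119]
```

Call:
{"method": "play_rows", "body": {
  "targets": "0 0 1 0 0 0 1;0 0 1 0 0 0 1;0 0 0 0 0 0 1"
}}

```text
time: 14.65
position: [0.5732, -0.2685, 0.1675]
eef_rot: [0.025, 0.958, 0.151, 0.241]
force: [-7.3, -0.1, 9.1]
opening: 0.039
finger_force: 49.9
```

Call:
{"method": "play_rows", "body": {
  "targets": "0 0 0.7 0 0 0 1;0 0 0.7 0 0 0 1;0 0 0 0 0 0 1"
}}

```text
time: 14.95
position: [0.5733, -0.2686, 0.1674]
eef_rot: [0.026, 0.958, 0.151, 0.241]
force: [-15.7, 0.4, 20.0]
opening: 0.0391
finger_force: 49.9
```

Run:
```python
from h import *
rep(RW(-15),[0,-.034,.0928])
```

```text
t 14.95 p [ 0.5733 -0.2686  0.1674] bed [  0.5375 -34.0772  93.1301] roterr(tool) [-0.05 -0.    0.18] F bed [-4.3769  1.1066 25.0319] op 0.039136457379627634
q [ 0.7927  0.7493 -0.4959  2.0197  1.5667  0.0867 -2.3175]
togo tool mm [-0.4986 -0.2149  0.3303]
```

Call:
{"method": "play_rows", "body": {
  "targets": "0 0 -6 0 0 0 1;0 0 -9 0 0 0 1;0 0 0 0 0 0 1"
}}

```text
time: 15.25
position: [0.5672, -0.2692, 0.1792]
eef_rot: [0.025, 0.959, 0.15, 0.241]
force: [0.2, 0.5, -3.9]
opening: 0.0389
finger_force: 50.0
```

Run:
```python
from h import *
rep(RW(-15)); rows(unbed([0,.034,.100]),RW(-25),5,1)
```

```text
t 15.25 p [ 0.5672 -0.2692  0.1792] bed [  0.635  -34.4249 106.3867] roterr(tool) [-0.09  0.04  0.09] F bed [-1.5972  0.4591 -3.5291] op 0.038940672013009214
q [ 0.8141  0.7274 -0.5173  2.0241  1.3267  0.0954 -2.0786]
3.4 -13.2 1.3 -0.0 0.0 -2.0 1;3.9 -13.1 1.3 -0.0 0.0 -2.0 1;4.3 -13.0 1.3 -0.0 0.0 -2.0 1;4.8 -12.8 1.3 -0.0 0.0 -2.0 1;5.2 -12.6 1.3 -0.0 0.0 -2.0 1
```

Call:
{"method": "play_rows", "body": {
  "targets": "3.4 -13.2 0 0 0 -2 1;3.9 -13.1 0 0 0 -2 1;4.3 -13 0 0 0 -2 1;4.8 -12.8 0 0 0 -2 1;5.2 -12.6 0 0 0 -2 1;0 0 0 0 0 0 1;0 0 3 0 0 0 1;0 0 3 0 0 0 1;0 0 2 0 0 0 1;0 0 2 0 0 0 1;0 0 0 0 0 0 1"
}}

```text
time: 16.35
position: [0.5691, -0.2047, 0.1692]
eef_rot: [0.046, 0.943, 0.229, 0.238]
force: [-0.7, -0.1, -3.9]
opening: 0.0391
finger_force: 50.0
```

Run:
```python
from h import *
rep(RW(-25),[0,.034,.0928])
```

```text
t 16.35 p [ 0.5691 -0.2047  0.1692] bed [ 0.3673 29.9758 95.2578] roterr(tool) [-0.05  0.03 -0.41] F bed [-2.4092 -0.0383 -3.1263] op 0.03912337535714257
q [ 0.8101  0.7687 -0.7178  2.1142  1.8663  0.298  -2.5392]
togo tool mm [ 1.3419 -3.8097  2.4606]
```

Call:
{"method": "play_rows", "body": {
  "targets": "1.2 -3.4 0 0 0 0 1;0 0 1 0 0 0 1;0 0 1 0 0 0 1;0 0 0.5 0 0 0 1;0 0 0 0 0 0 1"
}}

```text
time: 16.85
position: [0.5698, -0.2006, 0.1674]
eef_rot: [0.046, 0.943, 0.229, 0.238]
force: [-0.7, 0.1, -0.8]
opening: 0.0387
finger_force: 49.9
```

Call:
{"method": "play_rows", "body": {
  "targets": "0 0 0.6 0 0 0 1;0 0 0.6 0 0 0 1;0 0 0 0 0 0 1"
}}

```text
time: 17.15
position: [0.57, -0.2006, 0.1673]
eef_rot: [0.046, 0.943, 0.23, 0.238]
force: [-8.3, -1.0, 11.2]
opening: 0.0389
finger_force: 49.9
```

Run:
```python
from h import *
rep(RW(-25),[0,.034,.0928])
```

```text
t 17.15 p [ 0.57   -0.2006  0.1673] bed [ 0.3935 34.0007 93.0573] roterr(tool) [ 0.   -0.02 -0.32] F bed [-2.0936 -0.5635 13.7925] op 0.038919227428355296
q [ 0.8126  0.778  -0.7386  2.1191  1.8799  0.3208 -2.5553]
togo tool mm [-0.3579 -0.1637  0.2572]
```

Call:
{"method": "play_rows", "body": {
  "targets": "0 0 0.5 0 0 0 1;0 0 0 0 0 0 1;0 0 -6 0 0 0 1;0 0 -4 0 0 0 1;2 13 0 0 0 1 1;2 13 0 0 0 1 1;2 9 0 0 0 1 1;0 0 0 0 0 0 1;0 0 0 0 0 0 1"
}}

```text
time: 18.05
position: [0.5844, -0.2291, 0.1835]
eef_rot: [0.039, 0.948, 0.205, 0.239]
force: [0.1, -0.4, -2.8]
opening: 0.039
finger_force: 50.0
```

Run:
```python
from h import *
rep(RW(-22),[0,.0,.0936])
```

```text
t 18.05 p [ 0.5844 -0.2291  0.1835] bed [ 19.522    4.8346 101.2377] roterr(tool) [-0.08  0.04 -0.31] F bed [-1.2056 -0.3582 -2.5161] op 0.039018658557791734
q [ 0.7226  0.7127 -0.5095  2.0389  1.57    0.1201 -2.2893]
togo tool mm [-19.9211  -2.7134   7.6554]
```

Sign slip on my sideways shift, so it is 20 mm up-slope of the middle. Correcting before pressing.

Call:
{"method": "play_rows", "body": {
  "targets": "-10 -1.4 0 0 0 0 1;-10 -1.4 2 0 0 0 1;0 0 3 0 0 0 1;0 0 2 0 0 0 1;0 0 0 0 0 0 1;0 0 0.8 0 0 0 1;0 0 0.8 0 0 0 1;0 0 0 0 0 0 1"
}}

```text
time: 18.85
position: [0.572, -0.2346, 0.1678]
eef_rot: [0.04, 0.948, 0.205, 0.24]
force: [-2.2, 0.6, 2.3]
opening: 0.0391
finger_force: 49.9
```

Run:
```python
from h import *
rep(RW(-22),[0,.0,.0936])
```

```text
t 18.85 p [ 0.572  -0.2346  0.1678] bed [ 0.9705 -0.1114 93.3156] roterr(tool) [-0.02 -0.05 -0.31] F bed [-0.8872  0.7256  3.028 ] op 0.03911274602611647
q [ 0.8175  0.7635 -0.6369  2.0706  1.8015  0.2125 -2.4775]
togo tool mm [-0.8603 -0.4623 -0.285 ]
```

Call:
{"method": "play_rows", "body": {
  "targets": "0 0 0.6 0 0 0 1;0 0 0.7 0 0 0 1;0 0 0 0 0 0 1"
}}

```text
time: 19.15
position: [0.5722, -0.2346, 0.1677]
eef_rot: [0.04, 0.948, 0.205, 0.24]
force: [-11.2, -0.3, 15.8]
opening: 0.0388
finger_force: 49.9
```

Call:
{"method": "play_rows", "body": {
  "targets": "0 0 -6 0 0 0 1;0 0 -15 0 0 0 1;0 0 -20 0 0 0 1;0 0 -20 0 0 0 1;0 0 0 0 0 0 1"
}}

```text
time: 19.65
position: [0.5476, -0.2376, 0.2135]
eef_rot: [0.042, 0.948, 0.203, 0.239]
force: [0.5, 0.8, -4.0]
opening: 0.0391
finger_force: 50.0
```

Run:
```python
from h import *
rep(RW(-22)); B=np.array([.43,-.17,.26]); rows(B,RW(-10),6,1)
A=np.array([.43,.2,.215]); rows(A,down(45),15,1,B,RW(-10))
```

```text
t 19.65 p [ 0.5476 -0.2376  0.2135] bed [  0.8673  -1.96   145.1819] roterr(tool) [ 0.21  0.04 -0.44] F bed [-1.3717  0.7822 -3.7471] op 0.03912239505883318
q [ 0.7905  0.6342 -0.5291  2.095   1.2823  0.0972 -1.9876]
-7.8 -16.1 -15.9 0.0 0.0 1.9 1;-8.3 -15.9 -15.8 0.0 0.0 1.9 1;-8.8 -15.6 -15.8 0.0 0.0 1.9 1;-9.4 -15.3 -15.8 0.0 0.0 1.9 1;-9.9 -15.0 -15.8 0.0 0.0 1.9 1;-10.4 -14.6 -15.8 0.0 0.0 1.9 1
3.9 -24.3 3.2 0.8 -1.7 -2.1 1;4.9 -24.1 3.4 0.8 -1.7 -2.1 1;5.9 -23.9 3.6 0.8 -1.7 -2.1 1;6.9 -23.6 3.8 0.8 -1.7 -2.1 1;7.8 -23.3 3.9 0.8 -1.7 -2.1 1;8.8 -22.9 4.0 0.8 -1.7 -2.1 1;9.8 -22.5 4.0 0.8 -1.7 -2.1 1;10.7 -22.1 4.1 0.8 -1.7 -2.1 1;11.6 -21.6 4.0 0.8 -1.7 -2.1 1;12.5 -21.1 4.0 0.8 -1.7 -2.1 1;13.4 -20.5 3.9 0.8 -1.7 -2.1 1;14.3 -20.0 3.8 0.8 -1.7 -2.1 1;15.1 -19.4 3.6 0.8 -1.7 -2.1 1;15.9 -18.8 3.5 0.8 -1.7 -2.1 1;16.7 -18.1 3.2 0.8 -1.7 -2.1 1
```

Call:
{"method": "play_rows", "body": {
  "targets": "-7.8 -16.1 -15.9 0 0 1.9 1;-8.3 -15.9 -15.8 0 0 1.9 1;-8.8 -15.6 -15.8 0 0 1.9 1;-9.4 -15.3 -15.8 0 0 1.9 1;-9.9 -15 -15.8 0 0 1.9 1;-10.4 -14.6 -15.8 0 0 1.9 1;0 0 0 0 0 0 1"
}}

```text
time: 20.35
position: [0.4346, -0.1714, 0.2563]
eef_rot: [0.016, 0.963, 0.115, 0.243]
force: [0.3, 0.3, -3.5]
opening: 0.0386
finger_force: 50.0
```

Call:
{"method": "play_rows", "body": {
  "targets": "3.9 -24.3 3.2 0.8 -1.7 -2.1 1;4.9 -24.1 3.4 0.8 -1.7 -2.1 1;5.9 -23.9 3.6 0.8 -1.7 -2.1 1;6.9 -23.6 3.8 0.8 -1.7 -2.1 1;7.8 -23.3 3.9 0.8 -1.7 -2.1 1;8.8 -22.9 4 0.8 -1.7 -2.1 1;9.8 -22.5 4 0.8 -1.7 -2.1 1;10.7 -22.1 4 0.8 -1.7 -2.1 1;11.6 -21.6 4 0.8 -1.7 -2.1 1;12.5 -21.1 4 0.8 -1.7 -2.1 1;13.4 -20.5 3.9 0.8 -1.7 -2.1 1;14.3 -20 3.8 0.8 -1.7 -2.1 1;15.1 -19.4 3.6 0.8 -1.7 -2.1 1;15.9 -18.8 3.5 0.8 -1.7 -2.1 1;16.7 -18.1 3.2 0.8 -1.7 -2.1 1;0 0 0 0 0 0 1;0 0 0 0 0 0 1"
}}

```text
time: 22.05
position: [0.434, 0.1959, 0.2054]
eef_rot: [0.009, 0.923, 0.385, 0.001]
force: [-0.1, 0.5, -3.3]
opening: 0.0392
finger_force: 50.0
```

Run:
```python
from h import *
rep(down(45)); rows([.4713,.2144,.07],down(45),8,1)
```

```text
t 22.05 p [0.434  0.1959 0.2054] bed [-85.0463 436.4769 181.8468] roterr(tool) [0.97 0.34 0.33] F bed [-1.6383  0.5514 -2.8628] op 0.03922023923905148
q [ 0.1303  0.7935 -1.1569  2.0143  0.9177  0.9921 -2.2878]
5.0 1.4 16.9 0.1 0.0 0.0 1;5.0 1.4 16.9 0.1 0.0 0.0 1;5.0 1.5 16.9 0.1 0.0 0.0 1;5.0 1.5 16.9 0.1 0.0 0.0 1;5.0 1.5 16.9 0.1 0.0 0.0 1;5.0 1.6 16.9 0.1 0.0 0.0 1;5.0 1.6 16.9 0.1 0.0 0.0 1;4.9 1.6 16.9 0.1 0.0 0.0 1
```

Call:
{"method": "play_rows", "body": {
  "targets": "8 2.4 8 0.2 0 0 1;8 2.4 15 0.2 0.1 0 1;8 2.4 18 0.2 0.1 0.1 1;8 2.4 20 0.2 0.1 0.1 1;8 2.5 22 0.2 0 0.1 1;0 0 22 0 0 0 1;0 0 22 0 0 0 1;0 0 0 0 0 0 1;0 0 0 0 0 0 1"
}}

```text
time: 22.95
position: [0.4695, 0.2141, 0.0786]
eef_rot: [-0.001, 0.924, 0.383, -0.002]
force: [0.0, 0.9, -3.2]
opening: 0.0388
finger_force: 50.0
```

Run:
```python
from h import *
rep(down(45)); rows([.4713,.2144,.040],down(45),4,1)
```

```text
t 22.95 p [0.4695 0.2141 0.0786] bed [-112.7133  453.0012   52.8008] roterr(tool) [-0.15  0.18  0.06] F bed [-1.4191  0.9466 -2.8565] op 0.038808978328485975
q [ 0.0326  1.0134 -0.9875  1.9882  1.1719  0.8741 -2.4206]
0.4 0.3 9.6 -0.0 0.0 0.0 1;0.4 0.3 9.6 -0.0 0.0 0.0 1;0.4 0.3 9.6 -0.0 0.0 0.0 1;0.4 0.3 9.6 -0.0 0.0 0.0 1
```

Call:
{"method": "play_rows", "body": {
  "targets": "0.4 0.3 12 0 0 0 1;0.4 0.3 12 0 0 0 1;0.4 0.3 10 0 0 0 1;0.4 0 3 0 0 0 1;0 0 2 0 0 0 1;0 0 1 0 0 0 1;0 0 0 0 0 0 1"
}}

```text
time: 23.65
position: [0.471, 0.2152, 0.0394]
eef_rot: [-0.001, 0.924, 0.384, -0.001]
force: [-0.7, -0.2, -3.9]
opening: 0.0389
finger_force: 50.0
```

Call:
{"method": "play_rows", "body": {
  "targets": "0 0 1 0 0 0 1;0 0 1 0 0 0 1;0 0 0 0 0 0 1"
}}

```text
time: 23.95
position: [0.4711, 0.2152, 0.0375]
eef_rot: [-0.001, 0.924, 0.384, -0.001]
force: [0.4, -0.7, -1.3]
opening: 0.0387
finger_force: 50.0
```

Call:
{"method": "play_rows", "body": {
  "targets": "0 0 0.6 0 0 0 1;0 0 0 0 0 0 -0.25;0 0 0 0 0 0 -0.25;0 0 0 0 0 0 -0.25;0 0 0 0 0 0 -0.25;0 0 -10 0 0 0 -0.25;0 0 -25 0 0 0 -0.25;0 0 -30 0 0 0 -0.25;0 0 -30 0 0 0 -0.25;0 0 -30 0 0 0 -0.25;-10 -4 -25 0 0 0 1;-15 -6 -25 0 0 0 1;0 0 0 0 0 0 1",
  "newtons": 20
}}

```text
time: 25.25
position: [0.4461, 0.2053, 0.2149]
eef_rot: [-0.001, 0.923, 0.385, 0.001]
force: [-0.1, -0.0, 0.5]
opening: 0.0332
finger_force: 0.0
```

```bash
cat > n.py <<'E'
from ik import *
np.set_printoptions(precision=2,suppress=True,linewidth=150)
rep(down(45))
rng=np.random.default_rng(0)
# finger half-width ~10; TCP pushing point of ends, parallel end x~-.075
for t in(0,10,-15):
 for w in(-25,0,180,155,90,-90):
  for n,y in(('L',.043),('R',-.043)):
    b=[]
    for _ in range(10):
      q,e=ik(unbed([-.09,y,.006]),RT*R.from_euler('y',t,degrees=True)*R.from_euler('z',w,degrees=True),rng.uniform(lo,hi))
      if e<.01: b.append((min((q-lo).min(),(hi-q).min()),q))
    b.sort(key=lambda t:-t[0]); print(t,w,n,len(b),b[0] if b else '')
E
timeout 200 python3 n.py; python3 -c "
from h import *
crop('scene',170,190,190,200,3,'pics/m1.png')"
```

```text
t 25.25 p [0.4461 0.2053 0.2149] bed [-69.52   445.2319 184.2941] roterr(tool) [-0.06 -0.1   0.24] F bed [ 0.1262 -0.0137  0.455 ] op 0.03317800684585061
q [ 0.1359  0.7964 -1.1645  1.9634  0.8847  1.0119 -2.2377]
0 -25 L 5 (np.float64(0.22873583807830755), array([0.2484, 0.9106, 0.3144, 2.3147, 3.9113, 0.6869, 1.691 ]))
0 -25 R 6 (np.float64(0.21802118291187078), array([ 1.0926,  1.1658, -1.0662,  2.1708,  2.0712,  0.6997, -2.442 ]))
0 0 L 5 (np.float64(0.2453418756850052), array([0.3007, 0.8993, 0.2196, 2.3147, 3.8285, 0.6371, 1.3456]))
0 0 R 4 (np.float64(3.165571577312676e-06), array([0.4173, 0.9155, 0.2845, 2.1708, 4.14  , 0.6074, 1.1494]))
0 180 L 6 (np.float64(0.2453435093834413), array([ 0.8317,  1.0273, -0.7774,  2.3147,  2.4622,  0.6331, -0.3444]))
0 180 R 5 (np.float64(0.3892037264901509), array([ 1.0116,  1.0628, -0.8446,  2.1708,  2.2535,  0.5123,  0.0435]))
0 155 L 7 (np.float64(0.24534301883403087), array([ 0.7999,  1.0025, -0.7068,  2.3147,  2.5452,  0.5947,  0.002 ]))
0 155 R 6 (np.float64(0.38920313268514795), array([ 0.983 ,  1.0367, -0.7775,  2.1708,  2.3333,  0.4
[... 2548 characters left out ...]
5 155 L 8 (np.float64(0.46390994868121194), array([ 0.7657,  0.9906, -0.7905,  2.0961,  1.6169,  0.5471,  0.8323]))
-15 155 R 3 (np.float64(0.5354525570812698), array([ 0.9124,  1.03  , -0.8331,  1.9674,  1.4305,  0.5755,  1.1913]))
-15 90 L 5 (np.float64(0.4639084681081562), array([ 0.7608,  0.9865, -0.7792,  2.0961,  1.617 ,  0.5368,  1.9658]))
-15 90 R 3 (np.float64(0.33991645187701547), array([ 0.9224,  1.0397, -0.8581,  1.9674,  1.4395,  0.5987,  2.3201]))
-15 -90 L 9 (np.float64(0.4639124330788795), array([ 0.7738,  0.9976, -0.8095,  2.0961,  1.6168,  0.5646, -1.1733]))
-15 -90 R 5 (np.float64(0.47958825284201206), array([ 0.8869,  1.0075, -0.7715,  1.9674,  1.4061,  0.5196, -0.7993]))
```

View pics/m1.png

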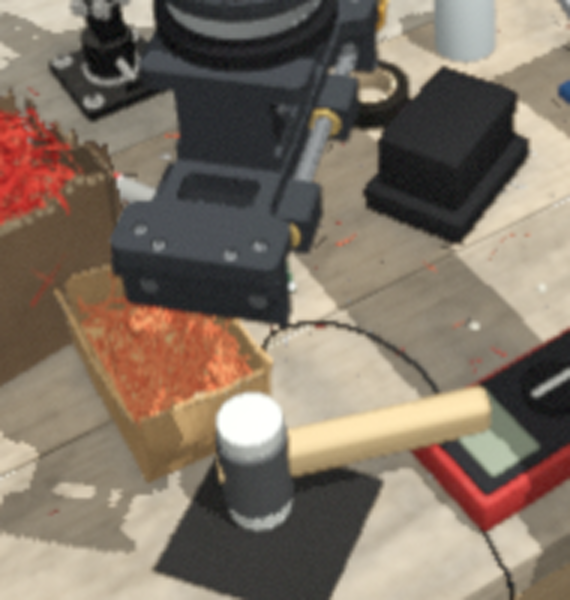

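The mallet stands on the pad at (255,470) in the crop, handle as before, and nothing else was moved. Now set up the push pose.

```bash
cat >> h.py <<'E'
RP=RT*R.from_euler('y',-5,degrees=True)*R.from_euler('z',180,degrees=True)
E
python3 - <<'E'
from h import *
for q in([.5351,-.1966,.0725],[.5386,-.1817,.0695],[.5459,-.2817,.0773],[.5486,-.2675,.0722]): print(bed(q)*1e3)
B=np.array([.43,-.17,.25]); rows(B,RP,20,1)
E
```

```text
[-74.8130399   39.62395192  25.72977836]
[-72.52048572  54.34253848  21.10728931]
[-66.57256907 -45.8903261   26.77519407]
[-66.00238065 -31.8332773   20.69125916]
-13.9 12.6 -1.9 -1.4 -0.5 -6.8 1;-15.3 10.9 -1.4 -1.4 -0.5 -6.8 1;-16.5 9.1 -1.0 -1.4 -0.5 -6.8 1;-17.4 7.1 -0.7 -1.4 -0.5 -6.8 1;-18.2 5.0 -0.4 -1.4 -0.5 -6.8 1;-18.6 2.8 -0.1 -1.4 -0.5 -6.8 1;-18.8 0.6 0.1 -1.4 -0.5 -6.8 1;-18.8 -1.6 0.3 -1.4 -0.5 -6.8 1;-18.5 -3.8 0.4 -1.4 -0.5 -6.8 1;-17.9 -6.0 0.4 -1.4 -0.5 -6.8 1;-17.0 -8.0 0.4 -1.4 -0.5 -6.8 1;-16.0 -10.0 0.4 -1.4 -0.5 -6.8 1;-14.7 -11.8 0.3 -1.4 -0.5 -6.8 1;-13.2 -13.5 0.1 -1.4 -0.5 -6.8 1;-11.5 -14.9 -0.1 -1.4 -0.5 -6.8 1;-9.7 -16.2 -0.4 -1.4 -0.5 -6.8 1;-7.7 -17.2 -0.7 -1.4 -0.5 -6.8 1;-5.6 -17.9 -1.1 -1.4 -0.5 -6.8 1;-3.5 -18.5 -1.5 -1.4 -0.5 -6.8 1;-1.3 -18.7 -1.9 -1.4 -0.5 -6.8 1
```

Call:
{"method": "play_rows", "body": {
  "targets": "-13.9 12.6 -1.9 -1.4 -0.5 -6.8 1;-15.3 10.9 -1.4 -1.4 -0.5 -6.8 1;-16.5 9.1 -1 -1.4 -0.5 -6.8 1;-17.4 7.1 -0.7 -1.4 -0.5 -6.8 1;-18.2 5 -0.4 -1.4 -0.5 -6.8 1;-18.6 2.8 -0.1 -1.4 -0.5 -6.8 1;-18.8 0.6 0.1 -1.4 -0.5 -6.8 1;-18.8 -1.6 0.3 -1.4 -0.5 -6.8 1;-18.5 -3.8 0.4 -1.4 -0.5 -6.8 1;-17.9 -6 0.4 -1.4 -0.5 -6.8 1;-17 -8 0.4 -1.4 -0.5 -6.8 1;-16 -10 0.4 -1.4 -0.5 -6.8 1;-14.7 -11.8 0.3 -1.4 -0.5 -6.8 1;-13.2 -13.5 0.1 -1.4 -0.5 -6.8 1;-11.5 -14.9 -0.1 -1.4 -0.5 -6.8 1;-9.7 -16.2 -0.4 -1.4 -0.5 -6.8 1;-7.7 -17.2 -0.7 -1.4 -0.5 -6.8 1;-5.6 -17.9 -1.1 -1.4 -0.5 -6.8 1;-3.5 -18.5 -1.5 -1.4 -0.5 -6.8 1;-1.3 -18.7 -1.9 -1.4 -0.5 -6.8 1"
}}

```text
time: 27.3
position: [0.432, -0.1708, 0.246]
eef_rot: [0.198, -0.029, 0.98, 0.01]
force: [-0.4, -0.7, 0.4]
opening: 0.0006
finger_force: 0.0
```

Call:
{"method": "play_rows", "body": {
  "targets": "0 0 0 0 0 0 1;0 0 0 0 0 0 1"
}}

```text
time: 27.5
position: [0.4322, -0.1697, 0.2463]
eef_rot: [0.198, -0.024, 0.98, 0.011]
force: [0.3, -0.3, 0.5]
opening: 0.0005
finger_force: 0.0
```

Run:
```python
from h import *
rep(RP); H=unbed([-.105,.045,.08]); print(H); rows(H,RP,6,1); print(unbed([-.105,.045,.012])); rows(unbed([-.105,.045,.012]),RP,5,1,H,RP)
```

```text
t 27.5 p [ 0.4322 -0.1697  0.2463] bed [-82.6289  71.3486 226.8405] roterr(tool) [ 0.75 -0.24  0.  ] F bed [ 0.4883 -0.2683  0.3411] op 0.0005359347761219249
q [ 1.2372  0.7572 -1.4435  2.3121  1.3693  0.7257  0.5178]
[ 0.4827 -0.1937  0.1062]
1.5 -4.7 24.7 0.1 -0.0 0.0 1;1.5 -4.7 24.7 0.1 -0.0 0.0 1;1.5 -4.6 24.7 0.1 -0.0 0.0 1;1.5 -4.6 24.7 0.1 -0.0 0.0 1;1.5 -4.5 24.7 0.1 -0.0 0.0 1;1.6 -4.4 24.7 0.1 -0.0 0.0 1
[ 0.5147 -0.1922  0.0462]
-1.2 -0.0 13.5 0.0 0.0 0.0 1;-1.2 -0.0 13.5 0.0 0.0 0.0 1;-1.2 -0.0 13.5 0.0 0.0 0.0 1;-1.2 -0.0 13.5 0.0 0.0 0.0 1;-1.2 -0.0 13.5 0.0 0.0 0.0 1
```

Call:
{"method": "play_rows", "body": {
  "targets": "1.5 -4.7 24.7 0.1 0 0 1;1.5 -4.7 24.7 0.1 0 0 1;1.5 -4.6 24.7 0.1 0 0 1;1.5 -4.6 24.7 0.1 0 0 1;1.5 -4.5 24.7 0.1 0 0 1;1.6 -4.4 24.7 0.1 0 0 1;0 0 0 0 0 0 1;0 0 0 0 0 0 1"
}}

```text
time: 28.3
position: [0.4831, -0.1919, 0.1069]
eef_rot: [0.198, -0.026, 0.98, 0.006]
force: [0.1, 0.6, 0.8]
opening: 0.0007
finger_force: 0.0
```

Run:
```python
from h import *
rep(RP); rows(unbed([-.103,.045,.012]),RP,5,1)
```

```text
t 28.3 p [ 0.4831 -0.1919  0.1069] bed [-104.3166   46.7783   80.4125] roterr(tool) [ 0.24 -0.21  0.29] F bed [0.4425 0.6444 0.6478] op 0.0006605058923424495
q [ 1.0669  1.0817 -1.238   2.2982  1.8402  0.8572  0.2547]
-1.5 -0.4 13.6 0.0 -0.0 0.1 1;-1.5 -0.4 13.6 0.0 -0.0 0.1 1;-1.5 -0.4 13.6 0.0 -0.0 0.1 1;-1.5 -0.4 13.6 0.0 -0.0 0.1 1;-1.5 -0.4 13.6 0.0 -0.0 0.1 1
```

Call:
{"method": "play_rows", "body": {
  "targets": "-1.5 -0.4 13.6 0 0 0.1 1;-1.5 -0.4 13.6 0 0 0.1 1;-1.5 -0.4 13.6 0 0 0 1;-1.5 -0.4 13.6 0 0 0 1;-1.5 -0.4 13.6 0 0 0 1;0 0 0 0 0 0 1;0 0 0 0 0 0 1"
}}

```text
time: 29.0
position: [0.5161, -0.1937, 0.0464]
eef_rot: [0.198, -0.024, 0.98, 0.006]
force: [0.7, 0.4, 0.3]
opening: 0.0002
finger_force: 0.0
```

Run:
```python
from h import *
rep(RP); print(RP.inv().apply(X)); crop('scene',360,150,110,110,5,'pics/p1.png')
```

```text
t 29.0 p [ 0.5161 -0.1937  0.0464] bed [-103.6971   43.4557   11.5851] roterr(tool) [ 0.15 -0.24  0.05] F bed [ 0.7471  0.3701 -0.0918] op 0.0002206421965872578
q [ 1.0112  1.2198 -1.178   2.225   1.9565  0.9061  0.2393]
[-0.9962 -0.     -0.0872]
```

View pics/p1.png

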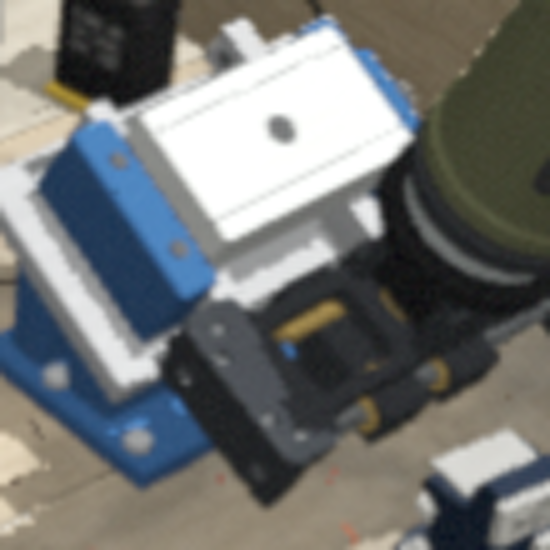

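The crop shows the gripper on the near side of the vise by the left parallel's end; the block sits level and low, and the body is clear of it. Now approach in small steps.

Call:
{"method": "play_rows", "body": {
  "targets": "-5 0 -0.4 0 0 0 1;-5 0 -0.4 0 0 0 1;-3 0 -0.3 0 0 0 1;-1 0 -0.1 0 0 0 1;0 0 0 0 0 0 1"
}}

```text
time: 29.55
position: [0.5289, -0.1935, 0.0536]
eef_rot: [0.198, -0.024, 0.98, 0.005]
force: [-0.0, 0.1, -0.6]
opening: 0.0008
finger_force: 0.0
```

Call:
{"method": "play_rows", "body": {
  "targets": "-0.7 0 0 0 0 0 1;-0.7 0 0 0 0 0 1;-0.6 0 -0.2 0 0 0 1;0 0 0 0 0 0 1"
}}

```text
time: 29.95
position: [0.5304, -0.1933, 0.0543]
eef_rot: [0.198, -0.024, 0.98, 0.005]
force: [0.1, -0.6, -0.4]
opening: 0.0005
finger_force: 0.0
```

Run:
```python
from h import *
rep(RP)
```

```text
t 29.95 p [ 0.5304 -0.1933  0.0543] bed [-87.3726  43.1161  11.8019] roterr(tool) [ 0.1  -0.21  0.06] F bed [-0.1074 -0.5705 -0.4343] op 0.0005274862186942896
q [ 0.9969  1.2014 -1.1777  2.1889  1.9164  0.8871  0.2716]
```

Call:
{"method": "play_rows", "body": {
  "targets": "-0.5 0 0 0 0 0 1;-0.5 0 0 0 0 0 1;-0.5 0 0 0 0 0 1;0 0 0 0 0 0 1"
}}

```text
time: 30.35
position: [0.5318, -0.1933, 0.0549]
eef_rot: [0.198, -0.024, 0.98, 0.005]
force: [0.5, 0.2, 0.5]
opening: 0.0003
finger_force: 0.0
```

Call:
{"method": "play_rows", "body": {
  "targets": "-0.5 0 0 0 0 0 1;-0.5 0 0 0 0 0 1;0 0 0 0 0 0 1"
}}

```text
time: 30.65
position: [0.5328, -0.1932, 0.0553]
eef_rot: [0.198, -0.024, 0.98, 0.005]
force: [-0.8, -0.9, 0.2]
opening: 0.0004
finger_force: 0.0
```

Call:
{"method": "play_rows", "body": {
  "targets": "-0.5 0 0 0 0 0 1;-0.5 0 0 0 0 0 1;0 0 0 0 0 0 1"
}}

```text
time: 30.95
position: [0.5337, -0.1932, 0.0557]
eef_rot: [0.198, -0.024, 0.98, 0.005]
force: [1.1, -0.5, 0.3]
opening: -0.0002
finger_force: 0.0
```

Call:
{"method": "play_rows", "body": {
  "targets": "-0.3 0 0 0 0 0 1;0 0 0 0 0 0 1"
}}

```text
time: 31.15
position: [0.5339, -0.1932, 0.0558]
eef_rot: [0.198, -0.024, 0.98, 0.005]
force: [0.1, 0.4, -0.7]
opening: 0.0004
finger_force: 0.0
```

Run:
```python
from h import *
rep(RP)
```

```text
t 31.15 p [ 0.5339 -0.1932  0.0558] bed [-83.6074  43.0741  11.4702] roterr(tool) [ 0.1  -0.21  0.06] F bed [-0.2616  0.3789 -0.643 ] op 0.00042651473035705393
q [ 0.9932  1.1981 -1.1773  2.1799  1.9073  0.8832  0.2794]
```

Call:
{"method": "play_rows", "body": {
  "targets": "-0.3 0 0 0 0 0 1;0 0 0 0 0 0 1"
}}

```text
time: 31.35
position: [0.5341, -0.1932, 0.0559]
eef_rot: [0.198, -0.024, 0.98, 0.005]
force: [0.1, -0.9, -0.0]
opening: 0.0003
finger_force: 0.0
```

Run:
```python
from h import *
rep(RP)
```

```text
t 31.35 p [ 0.5341 -0.1932  0.0559] bed [-83.3868  43.0631  11.4477] roterr(tool) [ 0.1  -0.22  0.06] F bed [ 0.0133 -0.9454 -0.0543] op 0.0002584246788257637
q [ 0.993   1.1978 -1.1772  2.1793  1.9065  0.8829  0.28  ]
```

Call:
{"method": "play_rows", "body": {
  "targets": "-0.3 0 0 0 0 0 1;0 0 0 0 0 0 1"
}}

```text
time: 31.55
position: [0.5342, -0.1932, 0.0559]
eef_rot: [0.198, -0.024, 0.98, 0.005]
force: [-1.2, -0.4, -0.1]
opening: 0.0008
finger_force: 0.4
```

Call:
{"method": "play_rows", "body": {
  "targets": "-0.25 0 0 0 0 0 1;0 0 0 0 0 0 1"
}}

```text
time: 31.75
position: [0.5342, -0.1932, 0.0559]
eef_rot: [0.198, -0.024, 0.98, 0.005]
force: [-1.0, -0.8, -0.9]
opening: 0.0002
finger_force: 0.8
```

Call:
{"method": "play_rows", "body": {
  "targets": "-0.25 0 0 0 0 0 1;0 0 0 0 0 0 1"
}}

```text
time: 31.95
position: [0.5343, -0.1932, 0.0559]
eef_rot: [0.197, -0.024, 0.98, 0.005]
force: [-2.6, -0.1, -0.0]
opening: 0.0005
finger_force: 1.3
```

Run:
```python
from h import *
rep(RP)
```

```text
t 31.95 p [ 0.5343 -0.1932  0.0559] bed [-83.2138  43.0843  11.3858] roterr(tool) [ 0.1  -0.28  0.06] F bed [-2.2738  0.0632  1.1827] op 0.0005003724370889517
q [ 0.9923  1.1972 -1.1767  2.178   1.9041  0.8822  0.2817]
```

Call:
{"method": "play_rows", "body": {
  "targets": "-0.25 0 0 0 0 0 1;0 0 0 0 0 0 1;0 0 0 0 0 0 1"
}}

```text
time: 32.25
position: [0.5344, -0.1931, 0.0559]
eef_rot: [0.197, -0.024, 0.98, 0.005]
force: [-4.9, -0.1, -0.9]
opening: 0.0007
finger_force: 2.2
```

Run:
```python
from h import *
rep(RP); read_camera('scene'); rep(RP)
```

```text
t 32.25 p [ 0.5344 -0.1931  0.0559] bed [-83.137   43.112   11.3628] roterr(tool) [ 0.1  -0.3   0.06] F bed [-4.7991  0.1192  1.5005] op 0.0007115494714836141
q [ 0.9921  1.197  -1.1766  2.1776  1.9034  0.882   0.2823]
t 32.3 p [ 0.5344 -0.1931  0.0559] bed [-83.1115  43.116   11.3651] roterr(tool) [ 0.1  -0.29  0.06] F bed [-4.7655  1.0977  2.2811] op 0.0002757708962616714
q [ 0.9921  1.1971 -1.1767  2.1776  1.9034  0.882   0.2822]
```

Call:
{"method": "play_rows", "body": {
  "targets": "1 0 0 0 0 0 1;5 0 0.4 0 0 0 1;8 0 0.7 0 0 0 1;0 -10 0 0 0 0 1;0 -15 0 0 0 0 1;0 -20 0 0 0 0 1;0 -20 0 0 0 0 1;0 -19 0 0 0 0 1;0 0 0 0 0 0 1;0 0 0 0 0 0 1"
}}

```text
time: 33.3
position: [0.5268, -0.2772, 0.0498]
eef_rot: [0.198, -0.024, 0.98, 0.006]
force: [-0.2, 0.1, 0.9]
opening: 0.0005
finger_force: 0.0
```

Run:
```python
from h import *
rep(RP,[-.084,-.042,.012])
```

```text
t 33.3 p [ 0.5268 -0.2772  0.0498] bed [-96.1737 -40.5233  11.4408] roterr(tool) [ 0.12 -0.17  0.04] F bed [0.2111 0.0681 0.9196] op 0.0005072665577989728
q [ 1.1267  1.1813 -1.1055  2.074   1.8199  0.7359  0.5433]
togo tool mm [-12.0728  -1.4816  -1.6569]
```

Call:
{"method": "play_rows", "body": {
  "targets": "-5 -1 -0.5 0 0 0 1;-5 0 -0.4 0 0 0 1;-3 0 -0.3 0 0 0 1;-1 0 0 0 0 0 1;0 0 0 0 0 0 1"
}}

```text
time: 33.8
position: [0.5395, -0.2777, 0.0564]
eef_rot: [0.198, -0.024, 0.98, 0.005]
force: [-0.7, 0.2, -0.6]
opening: 0.0005
finger_force: 0.0
```

Call:
{"method": "play_rows", "body": {
  "targets": "-0.5 0 0 0 0 0 1;-0.5 0 0 0 0 0 1;-0.5 0 -0.2 0 0 0 1;0 0 0 0 0 0 1"
}}

```text
time: 34.2
position: [0.5405, -0.278, 0.0571]
eef_rot: [0.198, -0.024, 0.98, 0.005]
force: [-0.1, 0.6, -0.6]
opening: 0.0002
finger_force: 0.0
```

Call:
{"method": "play_rows", "body": {
  "targets": "-0.5 0 0 0 0 0 1;-0.5 0 0 0 0 0 1;0 0 0 0 0 0 1"
}}

```text
time: 34.5
position: [0.5415, -0.2779, 0.0575]
eef_rot: [0.198, -0.024, 0.98, 0.005]
force: [-0.4, 0.1, 0.3]
opening: 0.0004
finger_force: 0.0
```

Run:
```python
from h import *
rep(RP)
```

```text
t 34.5 p [ 0.5415 -0.2779  0.0575] bed [-79.5874 -41.9118  11.2795] roterr(tool) [ 0.1  -0.21  0.06] F bed [-0.2294  0.1378  0.4804] op 0.00038563997985808677
q [ 1.1076  1.1664 -1.103   2.0368  1.7692  0.725   0.5832]
```

Call:
{"method": "play_rows", "body": {
  "targets": "-0.5 0 0 0 0 0 1;-0.5 0 0 0 0 0 1;0 0 0 0 0 0 1"
}}

```text
time: 34.8
position: [0.5425, -0.2779, 0.0579]
eef_rot: [0.198, -0.024, 0.98, 0.005]
force: [0.5, -0.7, 0.7]
opening: 0.0007
finger_force: 0.0
```

Call:
{"method": "play_rows", "body": {
  "targets": "-0.5 0 0 0 0 0 1;0 0 0 0 0 0 1"
}}

```text
time: 35.0
position: [0.5429, -0.2779, 0.058]
eef_rot: [0.198, -0.024, 0.98, 0.005]
force: [-0.6, 1.0, -1.0]
opening: 0.0003
finger_force: 0.0
```

Call:
{"method": "play_rows", "body": {
  "targets": "-0.3 0 0 0 0 0 1;0 0 0 0 0 0 1"
}}

```text
time: 35.2
position: [0.5431, -0.2779, 0.0581]
eef_rot: [0.198, -0.024, 0.98, 0.005]
force: [-0.6, 0.0, 0.8]
opening: 0.0004
finger_force: 0.0
```

Call:
{"method": "play_rows", "body": {
  "targets": "-0.3 0 0 0 0 0 1;0 0 0 0 0 0 1"
}}

```text
time: 35.4
position: [0.5434, -0.2778, 0.0583]
eef_rot: [0.198, -0.024, 0.98, 0.005]
force: [0.9, -0.7, 0.1]
opening: 0.0004
finger_force: 0.0
```

Call:
{"method": "play_rows", "body": {
  "targets": "-0.3 0 0 0 0 0 1;0 0 0 0 0 0 1"
}}

```text
time: 35.6
position: [0.5437, -0.2778, 0.0584]
eef_rot: [0.198, -0.024, 0.98, 0.005]
force: [0.9, 0.4, -0.4]
opening: 0.0
finger_force: 0.0
```

Call:
{"method": "play_rows", "body": {
  "targets": "-0.3 0 0 0 0 0 1;0 0 0 0 0 0 1"
}}

```text
time: 35.8
position: [0.544, -0.2778, 0.0585]
eef_rot: [0.198, -0.024, 0.98, 0.005]
force: [-0.2, -0.4, 0.0]
opening: 0.0003
finger_force: 0.0
```

Call:
{"method": "play_rows", "body": {
  "targets": "-0.3 0 0 0 0 0 1;0 0 0 0 0 0 1"
}}

```text
time: 36.0
position: [0.5443, -0.2778, 0.0586]
eef_rot: [0.198, -0.024, 0.98, 0.005]
force: [0.5, 0.3, -0.0]
opening: 0.0004
finger_force: 0.0
```

Call:
{"method": "play_rows", "body": {
  "targets": "-0.3 0 0 0 0 0 1;0 0 0 0 0 0 1"
}}

```text
time: 36.2
position: [0.5445, -0.2778, 0.0587]
eef_rot: [0.198, -0.024, 0.98, 0.005]
force: [-0.3, 0.1, -0.1]
opening: 0.0003
finger_force: 0.0
```

Call:
{"method": "play_rows", "body": {
  "targets": "-0.3 0 0 0 0 0 1;0 0 0 0 0 0 1"
}}

```text
time: 36.4
position: [0.5448, -0.2778, 0.0588]
eef_rot: [0.198, -0.024, 0.98, 0.005]
force: [-0.4, 1.2, -1.0]
opening: -0.0
finger_force: 0.0
```

Call:
{"method": "play_rows", "body": {
  "targets": "-0.3 0 0 0 0 0 1;0 0 0 0 0 0 1"
}}

```text
time: 36.6
position: [0.5449, -0.2777, 0.0588]
eef_rot: [0.198, -0.024, 0.98, 0.005]
force: [-0.5, -0.4, -0.3]
opening: 0.0005
finger_force: 0.2
```

Call:
{"method": "play_rows", "body": {
  "targets": "-0.3 0 0 0 0 0 1;0 0 0 0 0 0 1"
}}

```text
time: 36.8
position: [0.5449, -0.2778, 0.0589]
eef_rot: [0.198, -0.024, 0.98, 0.005]
force: [-2.0, -0.2, 0.5]
opening: 0.0004
finger_force: 0.6
```

Run:
```python
from h import *
rep(RP)
```

```text
t 36.8 p [ 0.5449 -0.2778  0.0589] bed [-75.9344 -41.9085  10.8698] roterr(tool) [ 0.1  -0.26  0.05] F bed [-1.5874 -0.1129  1.364 ] op 0.00037180489257487707
q [ 1.1024  1.1639 -1.1024  2.0281  1.7574  0.7237  0.5921]
```

Contact. Raise the push to about 4 N.

Call:
{"method": "play_rows", "body": {
  "targets": "-0.25 0 0 0 0 0 1;0 0 0 0 0 0 1;0 0 0 0 0 0 1"
}}

```text
time: 37.1
position: [0.545, -0.2778, 0.0589]
eef_rot: [0.198, -0.024, 0.98, 0.005]
force: [-2.7, -0.7, 0.4]
opening: 0.0008
finger_force: 1.3
```

Call:
{"method": "play_rows", "body": {
  "targets": "-0.2 0 0 0 0 0 1;0 0 0 0 0 0 1;0 0 0 0 0 0 1"
}}

```text
time: 37.4
position: [0.5451, -0.2778, 0.0589]
eef_rot: [0.197, -0.024, 0.98, 0.005]
force: [-4.3, 0.6, 0.5]
opening: 0.0006
finger_force: 2.1
```

Run:
```python
from h import *
rep(RP)
```

```text
t 37.4 p [ 0.5451 -0.2778  0.0589] bed [-75.8103 -41.9323  10.8265] roterr(tool) [ 0.1  -0.29  0.05] F bed [-3.5689  0.8154  2.4727] op 0.0005989287972389574
q [ 1.102   1.1637 -1.1021  2.0274  1.7561  0.7237  0.593 ]
```

Call:
{"method": "play_rows", "body": {
  "targets": "1 0 0 0 0 0 1;6 0 0.4 0 0 0 1;10 0 0.8 0 0 0 1;2 0 -10 0 0 0 1;0 0 -25 0 0 0 1;0 0 -25 0 0 0 1;0 0 -25 0 0 0 1;0 0 -25 0 0 0 1;0 0 -20 0 0 0 1;0 0 0 0 0 0 1;0 0 0 0 0 0 1"
}}

```text
time: 38.5
position: [0.4782, -0.2815, 0.1708]
eef_rot: [0.198, -0.024, 0.98, 0.005]
force: [0.1, -0.1, 0.5]
opening: 0.0005
finger_force: 0.0
```

Run:
```python
from h import *
rep(RP); a=read_camera('top')[:,:,::-1]; cv2.imwrite('pics/end.png',a[150:390,160:520].repeat(2,0).repeat(2,1))
```

```text
t 38.5 p [ 0.4782 -0.2815  0.1708] bed [-82.2506 -42.5222 141.1214] roterr(tool) [ 0.04 -0.18  0.06] F bed [ 0.317  -0.0741  0.383 ] op 0.0005027419571277182
q [ 1.2519  0.9236 -1.1966  2.1298  1.4703  0.6541  0.766 ]
```

View pics/end.png

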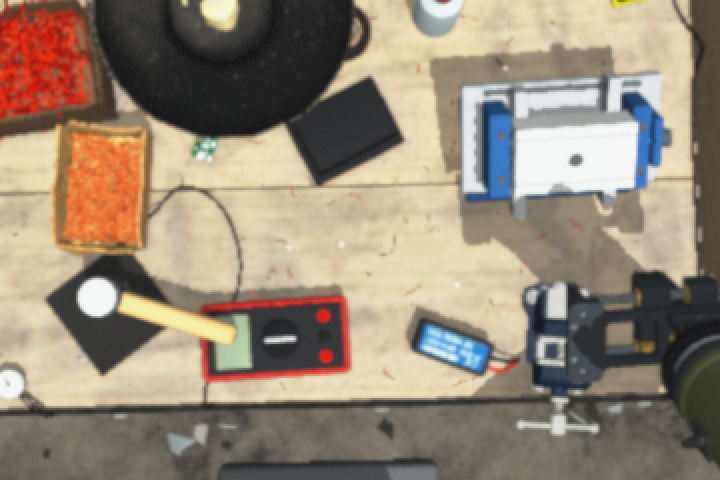

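The final picture shows the mallet standing on the pad at (98,297), the block level with both parallel ends in place at (519,205) and (606,200), the bystanders untouched and the arm clear.

```bash
python3 -c "
from rig import *
print(hand_in())"
```

```text
the job is handed in; nothing more can be done
None
```

The job is handed in at 38.5 s: the block is down at both ends, and each parallel held still (within about 0.1 mm) under a push of about 4 to 5 N, left first and then right. The mallet is standing on its pad, and the other things look untouched. My first press on the left end reached about 41 N, above the 15 to 25 N advised; the later presses were about 17 to 28 N.

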